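Make room and close the pin tub on the welding table

TASK

The round blue tub on the welding table will not close because the tall clamp riser (bare metal post with a red band) sticks up past the yellow fill line. Take the riser out and stand it upright on the floor of the shallow metal dish, then put the blue lid with the yellow knob on the tub so that it is fully home and level, and let go.

Things in the scene. Friction and masses are not known exactly. Their poses are not given: they have to be found in the camera images.
- tub: Open round blue tub, outer diameter 144, height 90, wall 3, floor 5 mm thick; magnetic base, does not move. Yellow fill line inside, 60 mm above the table. Origin: centre of its underside, z up. Besides the riser it holds three loose short steel pins with black heads, 48 mm long, that stand below the line and can stay. Tub, dish and lid may each be left, middle or right.
- dish: Shallow round bare-metal dish, outer diameter 160 mm, height 22 mm, wall 3 mm, floor 4 mm thick, empty; magnetic base, does not move. Origin: centre of its underside, z up.
- riser_mid (a point): Tall clamp riser: aluminium post, diameter 28, on a round foot, diameter 46, 8 thick; 140 mm tall in all, red band near its top, about 0.25 kg. Point: on its axis, 70 mm above its underside; z along the post to its top. It starts standing loose on the tub's floor, off-centre, its top 55 mm above the rim; grip the post above the rim.
- lid_knob (a point): Blue lid: centre of its upright yellow knob (diameter 30, height 40 mm), 20 mm above the flange, 48 mm above the lid's underside. Flange: disc, diameter 160, 4 thick. Below it a tapered plug 24 mm deep (diameter 132 to 108) enters the tub. Home, the flange lies on the rim, this point 114 mm above the tub's underside. Starts plug down on the table; about 0.3 kg. The small green lid does not fit.
Things that resemble listed ones, but are neither listed nor needed, are in the scene too. Leave any turquoise look-alike of the part that bears lid_knob alone.

How it is judged:
By the outcome, as a careful person would: the job done as asked, in the order asked, and still so for the second after the job is handed in, with the robot touching nothing.
It also fails if it takes over 59 s, if anything falls off the work surface, if the arm or the gripper's body presses on something with over 40 N, if the wrist force passes 120 N, or if a joint passes its speed limit or range.

ROBOT

A 7-joint arm with a two-finger parallel gripper is mounted at the origin on the work surface. World frame = base frame: x ahead of the robot, y to its left, z up, the work surface at z = 0. Lengths are in m, angles in rad, forces in N, time in s.
With the tool pointing down it reaches from about 0.4 to 0.875 m from the base axis. Payload 4.4 kg.
Tool frame: the origin (TCP) lies midway between the tips of the shut fingers; the grasp point (between the pads) lies 19 mm behind it; z points along the fingers, x is the direction in which the jaws open and shut, and the axes are right-handed (so a half turn about z gives the same grasp; the last joint's range is limited). The gripper opens to 85 mm and grips with 20 to 120 N. Pads are 22 mm wide; open, the fingers measure 114 mm over their backs; the gripper's body (76 mm by 85 mm) begins 54 mm behind the grasp point. The pads swing forward as they close: fully open they stand 13 mm farther back than shut.
Start: joints at [-1.178, 0.628, 0.038, 1.517, -0.027, 0.996, -0.02], TCP at [0.288, 0.583, 0.231] pointing down, gripper open.
Joint ranges: [-3.06, 3.06], [-0.37, 2.12], [-1.25, 1.32], [0.18, 2.47], [-1.1, 4.24], [0.23, 1.98], [-2.94, 2.94]. Speed limits (rad/s): [2.57, 2.57, 3.14, 3.14, 3.14, 3.14, 3.14].

INTERFACE

Orientations are given as [roll, pitch, yaw] about the fixed x, y, z axes, in that order (R = Rz(yaw) Ry(pitch) Rx(roll)).
In Python, from bench import ctrl, cams gives the robot as it stands.
- The arm moves only by the tool carry_out, never from a script. Its argument "rows" is a list of rows, each an object of numbers: "dx", "dy", "dz": the shift along the tool's x, y, z in m; "turn": the turn about the tool's z in units of 5 degrees (1.0 is 5 degrees); "jaw": the finger opening in m, from 0 to 0.0854. A call has 1 to 12 rows; each row shifts and turns the pose as measured when the row begins, along the tool's axes as they then stand; what a row does not reach is not made up. A row lasts 1/10 s, in which the tool goes at most 50 mm and 8.59 degrees, less where a joint would pass 70% of its speed; a pose out of reach is approached as far as the arm can. A call is refused whole if a number of a shift passes 0.05 or a number of a turn 1, either way. A call with a gripper value outside its range is refused whole. The fingers move at their own pace and stop on an object; "newtons" is the grip in N (left out, the last holds). Time passes only in rows, so rows that do not move let the fingers close. It gives the time, the measured TCP pose, the force and the opening at its end, in the units of the state.
- ctrl.get_obs(): the state, without advancing time (a new reading comes with each control period).
- cams.get_image(name): name is "scene" or "side" or "wrist"; returns a dict with "pixels" (384x512x3 uint8, red, green, blue), "K" (3x3 intrinsics, pixels), "dist" ([k1, k2, p1, p2, k3] as OpenCV has them; the pictures are not rectified), "R" (3x3) and "t" (3): a world point X has camera coordinates R X + t; the wrist camera has in their place "tool_from_camera" (4x4, takes a point from camera to tool coordinates, whose origin is the TCP and whose axes are the tool frame's). Camera axes: x right, y down, z forward; pixel columns grow to the right and rows downward; lengths in m; the calibration is good to about 2 mm. A picture is of the moment at which its call begins: read the wrist's pose just before it. There is no depth.
- ctrl.close_job(): hands the job in, once; it reports no verdict.
The state is a dict: "time_s": time; "joints": joint angles; "qd": joint speeds; "tau": joint torques, N m; "tcp_pos": TCP position; "orientation": TCP orientation; "contact_force": force on the tool from outside, world axes, zero at the start; "torque": the same for the moment, N m; "width": opening from 0.0 (shut) to 1.0 (fully open).
Only numpy, scipy, OpenCV 4.12 (cv2) and the standard library are available. Lean on these libraries where they do the work, as an engineer would, in place of code of your own. Each camera call takes 0.05 s, during which the arm holds its last target.

## Working session

There is one attempt and no reset: what is moved stays moved. The work goes in short steps, Python scripts to look and compute and a tool call to move; the robot and the scene stay as the last step left them, time stands still between calls to the robot, and variables do not carry over. Pictures are saved under pics/ and viewed, and the job is handed in when it is done.

Besides the shell and the picture viewer there is one more tool, called after "Emit:" by a JSON object that holds its "name" and its "arguments". carry_out: Moves the arm, as the interface text tells. Its arguments: {"type":"object","properties":{"rows":{"type":"array","items":{"type":"object","properties":{"dx":{"type":"number"},"dy":{"type":"number"},"dz":{"type":"number"},"turn":{"type":"number"},"jaw":{"type":"number"}}}},"newtons":{"type":"number"}},"required":["rows"]}

```bash
ls; mkdir -p pics; python3 - <<'E'
from bench import ctrl,cams
import cv2,numpy as np
o=ctrl.get_obs()
print(o)
for n in ["scene","side"]:
    d=cams.get_image(n)
    cv2.imwrite(f"pics/{n}0.png",cv2.cvtColor(d["pixels"],cv2.COLOR_RGB2BGR))
    print(n,d["K"],d["dist"],d["R"],d["t"])
E
```

```text
pics
{'time_s': 0.0, 'joints': array([-1.17780965,  0.62935208,  0.03846841,  1.51836927, -0.0270103 ,
        0.99629454, -0.02000634]), 'qd': array([ 4.46501159e-04,  4.74541165e-04, -1.95206901e-04,  7.32208979e-04,
       -2.39158133e-04, -4.94450479e-05, -2.11632368e-04]), 'tau': array([ 9.22257968e-04, -5.63386273e+01,  1.22690152e+00, -1.93446475e+01,
        1.11490890e-02,  1.04197883e-02, -6.05269435e-06]), 'tcp_pos': array([0.28756787, 0.58223061, 0.23038531]), 'orientation': array([3.14156023e+00, 1.90420756e-03, 1.11197624e+00]), 'contact_force': array([-0.89642139,  0.12137107, -0.37438926]), 'torque': array([0.0223533 , 0.00866526, 0.00391999]), 'width': 0.9992958734827363}
scene [[430.23545509   0.         254.08432394]
 [  0.         430.23545509 194.36166043]
 [  0.           0.           1.        ]] [-0.00182904  0.          0.          0.          0.        ] [[-0.8405314   0.54175395  0.00310111]
 [ 0.32990876  0.51637715 -0.79026252]
 [-0.42972918 -0.66321738 -0.61276059]] [ 0.44116121 -0.12235451  1.24086884]
side [[382.05627546   0.         252.9823214 ]
 [  0.         382.05627546 191.25917087]
 [  0.           0.           1.        ]] [-0.05514537  0.          0.          0.          0.        ] [[ 0.75354118 -0.65738774  0.00413035]
 [-0.42438703 -0.49123951 -0.76064406]
 [ 0.50206707  0.57142375 -0.64915603]] [-0.38940432  0.2776297   0.63643084]
```

View pics/scene0.png

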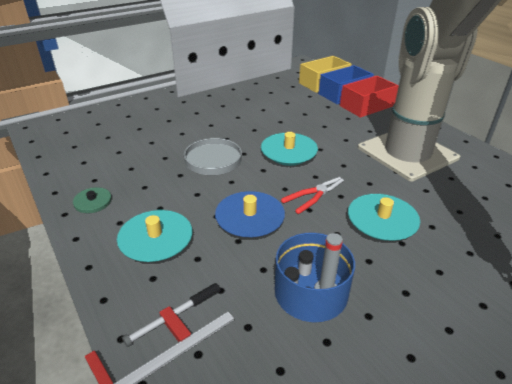

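View pics/side0.png

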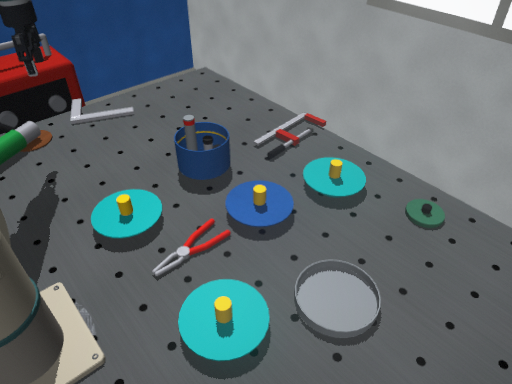

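The scene view shows the blue tub at (313,278) with the riser's red band at (333,241). The blue lid's knob is at (250,205) and the dish at (213,155). Other lid candidates are turquoise at (155,235), (289,148) and (384,217), and a small green one at (92,199). Only the lid at (250,205) is blue with a yellow knob. In the side view: tub (203,150), band (189,121), blue lid (260,203), dish (337,298). I'll measure these and crop for confirmation.

```bash
cat > h.py <<'E'
import cv2,numpy as np
from bench import ctrl,cams
def grab(n):
    return cams.get_image(n)
def ray(d,uv):
    p=cv2.undistortPoints(np.array(uv,float).reshape(-1,1,2),d["K"],np.array(d["dist"],float)).reshape(-1,2)
    r=np.c_[p,np.ones(len(p))]@d["R"]
    c=-d["R"].T@d["t"]
    return c,r/np.linalg.norm(r,axis=1)[:,None]
def onz(d,uv,z):
    c,r=ray(d,uv); return c+r*((z-c[2])/r[:,2])[:,None]
def tri(d1,u1,d2,u2):
    c1,r1=ray(d1,u1);c2,r2=ray(d2,u2)
    A=np.c_[r1[0],-r2[0]];s=np.linalg.lstsq(A,c2-c1,rcond=None)[0]
    a=c1+s[0]*r1[0];b=c2+s[1]*r2[0]
    return (a+b)/2,np.linalg.norm(a-b)
def proj(d,X):
    return cv2.projectPoints(np.array(X,float).reshape(-1,1,3),cv2.Rodrigues(d["R"])[0],np.array(d["t"],float),d["K"],np.array(d["dist"],float))[0].reshape(-1,2)
def mask(img,col):
    h=cv2.cvtColor(img,cv2.COLOR_RGB2HSV)
    R={"red":[((0,130,60),(8,255,255)),((172,130,60),(180,255,255))],"blue":[((105,130,30),(125,255,255))],
       "yellow":[((18,130,80),(32,255,255))]}[col]
    return sum(cv2.inRange(h,a,b) for a,b in R)
def blobs(m,amin=20):
    n,l,s,c=cv2.connectedComponentsWithStats(m)
    return [(i,s[i].tolist(),c[i].round(1).tolist()) for i in range(1,n) if s[i,4]>=amin],l
def circfit(P):
    A=np.c_[2*P[:,:2],np.ones(len(P))];s=np.linalg.lstsq(A,(P[:,:2]**2).sum(1),rcond=None)[0]
    return s[:2],np.sqrt(s[2]+s[0]**2+s[1]**2)
E
python3 - <<'E'
from h import *
for n in ["scene","side"]:
    d=grab(n);np.save(f"{n}.npy",d,allow_pickle=True)
    for c in ["red","blue","yellow"]:
        print(n,c,[(b[1],b[2]) for b in blobs(mask(d["pixels"],c))[0]])
    im=cv2.cvtColor(d["pixels"],cv2.COLOR_RGB2BGR)
    x,y=(210,130) if n=="scene" else (160,95)
    cv2.imwrite(f"pics/{n}1.png",cv2.resize(im[y:y+190,x:x+190],None,fx=3,fy=3,interpolation=cv2.INTER_CUBIC))
E
```

```text
scene red [([340, 76, 59, 41, 1701], [368.5, 95.6]), ([281, 187, 42, 27, 380], [303.5, 198.1]), ([326, 242, 16, 9, 70], [332.8, 246.5]), ([160, 307, 31, 34, 488], [174.5, 323.8]), ([85, 351, 28, 33, 423], [97.9, 368.4])]
scene blue [([25, 0, 14, 16, 157], [31.4, 7.4]), ([37, 39, 20, 32, 353], [46.8, 52.1]), ([319, 65, 54, 39, 935], [339.7, 81.2]), ([215, 192, 69, 45, 2149], [249.5, 215.2]), ([276, 233, 79, 89, 3983], [311.1, 282.3])]
scene yellow [([299, 56, 52, 36, 826], [318.3, 70.3]), ([285, 132, 9, 16, 132], [289.1, 139.7]), ([244, 195, 12, 20, 203], [249.7, 204.6]), ([378, 198, 15, 20, 217], [385.1, 207.5]), ([146, 216, 15, 21, 238], [153.1, 225.9])]
side red [([0, 46, 85, 61, 2260], [37.0, 73.3]), ([305, 113, 21, 11, 73], [315.0, 118.0]), ([184, 120, 10, 6, 44], [188.7, 122.8]), ([276, 129, 23, 16, 169], [286.5, 135.9]), ([184, 219, 47, 36, 534], [204.6, 237.8])]
side blue [([31, 0, 162, 102, 11656], [117.0, 39.7]), ([0, 14, 16, 29, 243], [5.5, 31.6]), ([0, 48, 16, 8, 80], [7.3, 51.2]), ([174, 122, 56, 58, 2139], [203.3, 153.0]), ([226, 181, 68, 46, 2208], [259.0, 204.4])]
side yellow [([196, 131, 29, 7, 39], [208.9, 132.5]), ([330, 160, 12, 18, 178], [335.3, 168.2]), ([254, 185, 12, 20, 211], [259.1, 194.5]), ([117, 195, 16, 20, 239], [124.5, 204.4]), ([215, 297, 16, 26, 364], [222.8, 309.1])]
```

View pics/scene1.png

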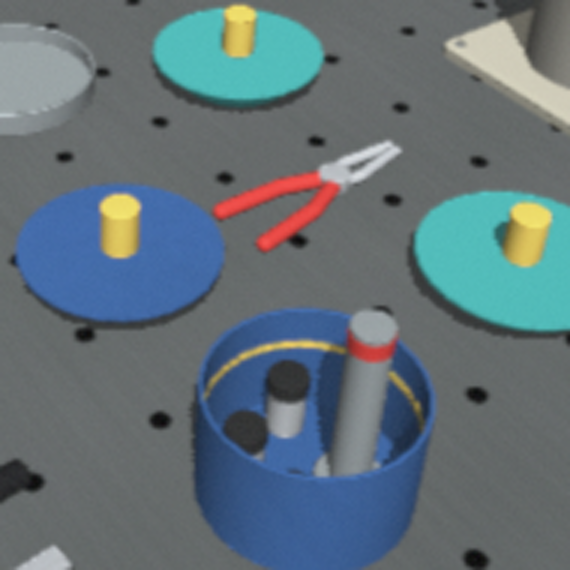

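```bash
python3 - <<'E'
from h import *
S=np.load("scene.npy",allow_pickle=True).item();D=np.load("side.npy",allow_pickle=True).item()
# knob
k,e=tri(S,(249.7,204.6),D,(259.1,194.5));print("knob",k,e)
b,e=tri(S,(332.8,246.5),D,(188.7,122.8));print("band(front-biased)",b,e)
# flange outer circle: hull of blue lid at z=.028 ; 
for n,d,i in (("scene",S,0),("side",D,0)):
    bl,l=blobs(mask(d["pixels"],"blue"))
    for b in bl:
        cx,cy=b[2]
        if n=="scene" and abs(cx-249.5)<2 or n=="side" and abs(cx-259)<2:
            m=(l==b[0]).astype(np.uint8); c=max(cv2.findContours(m,0,1)[0],key=len)
            el=cv2.fitEllipse(cv2.convexHull(c)); print(n,"lid ell",el, onz(d,el[0],0.026))
            mm=(m*255); 
        if n=="scene" and abs(cx-311)<2 or n=="side" and abs(cx-203)<2:
            m=(l==b[0]).astype(np.uint8); c=max(cv2.findContours(m,0,1)[0],key=len); h=cv2.convexHull(c)[:,0]
            print(n,"tub hull",len(h)); np.save(n+"_tub.npy",h)
            # extreme left/right columns: tangents to vertical cylinder
            P=onz(d,h.astype(float),0.09); 
            far=h[h[:,1]<np.sort(h[:,1])[0]+ (20 if n=="scene" else 14)]
            Q=onz(d,far.astype(float),0.09); print(" rim circle far",circfit(Q),len(far))
E
```

```text
knob [0.54214344 0.00804688 0.04746042] 0.00020286437395484498
band(front-biased) [0.53189497 0.26740098 0.12579057] 0.001325717571145643
scene lid ell ((249.51715087890625, 213.92233276367188), (45.25456619262695, 68.68746948242188), 89.7001953125) [[0.54638027 0.01402063 0.026     ]]
scene tub hull 31
 rim circle far (array([0.55416667, 0.24848075]), np.float64(0.07001509171180688)) 12
side tub hull 28
 rim circle far (array([0.54986471, 0.24498974]), np.float64(0.07207310123363433)) 11
side lid ell ((259.0732116699219, 203.28204345703125), (46.23371887207031, 68.03654479980469), 91.27592468261719) [[0.53806357 0.00295764 0.026     ]]
```

View pics/side1.png

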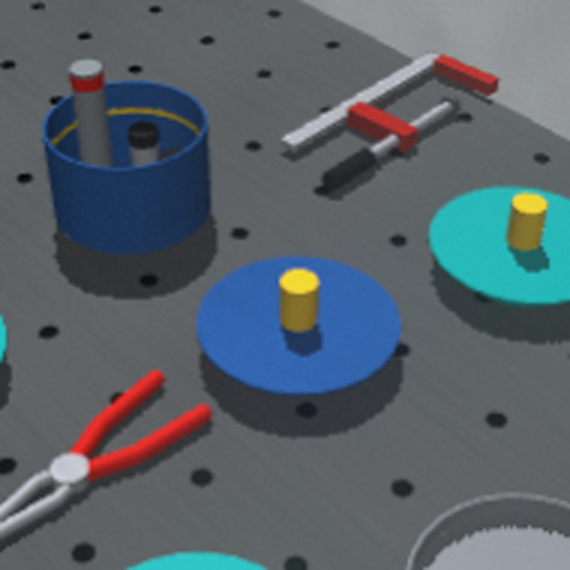

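The crops confirm the blue lid with the yellow knob, and the riser with its red band at the right of the tub in the scene view. Two black-headed pins are visible. Triangulation puts the knob at (0.542, 0.008, 0.0475), against an expected z of 0.048, so that agrees. Next is the dish, the riser top and a fixed-radius tub fit.

```bash
python3 - <<'E'
from h import *
from scipy.optimize import least_squares
S=np.load("scene.npy",allow_pickle=True).item();D=np.load("side.npy",allow_pickle=True).item()
Q=[]
for n,d,t in (("scene",S,20),("side",D,14)):
    h=np.load(n+"_tub.npy").astype(float)
    far=h[h[:,1]<h[:,1].min()+t]; Q.append(onz(d,far,.09))
f=lambda c,P:np.linalg.norm(P[:,:2]-c,axis=1)-.072
for P in (Q[0],Q[1],np.vstack(Q)):
    r=least_squares(f,[.55,.247],args=(P,),loss="soft_l1",f_scale=.001);print("tub r72",r.x,np.abs(r.fun).mean())
print("top S",onz(S,(334.3,238.7),.145),"D",onz(D,(189,117.3),.145),tri(S,(334.3,238.7),D,(189,117.3)))
# all yellow knobs
for d,n,(x,y,w,h) in ((S,"scene",(175,130,75,50)),(D,"side",(285,250,105,95))):
    im=cv2.cvtColor(d["pixels"],cv2.COLOR_RGB2BGR)[y:y+h,x:x+w]
    cv2.imwrite(f"pics/dish_{n}.png",cv2.resize(im,None,fx=6,fy=6,interpolation=cv2.INTER_CUBIC))
for a in (("tq1",(289.1,139.7),(222.8,309.1)),("tq2",(385.1,207.5),(124.5,204.4)),("tq3",(153.1,225.9),(335.3,168.2))):
    print(a[0],tri(S,a[1],D,a[2]))
E
```

```text
tub r72 [0.55533641 0.25053651] 0.0006330818334162047
tub r72 [0.5501235  0.24504732] 0.0010184363263478378
tub r72 [0.5534233  0.24983648] 0.002378883467404408
top S [[0.53240442 0.26755852 0.145     ]] D [[0.53031323 0.26135469 0.145     ]] (array([0.53164817, 0.26554711, 0.14286749]), np.float64(0.0020049696755207605))
tq1 (array([ 0.29512739, -0.17538637,  0.04696102]), np.float64(0.0008548603880835462))
tq2 (array([0.29056535, 0.18062929, 0.04722089]), np.float64(0.000653082456724521))
tq3 (array([ 0.75413333, -0.04229123,  0.04767284]), np.float64(0.0011219741651686196))
```

```bash
sleep 1; ls pics
```

```text
dish_scene.png
dish_side.png
scene0.png
scene1.png
side0.png
side1.png
```

View pics/dish_scene.png

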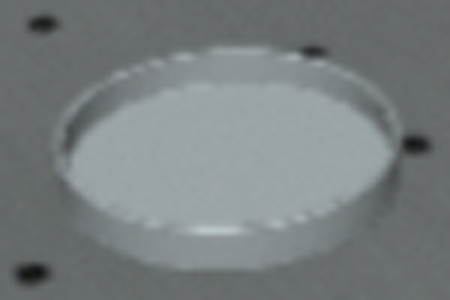

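View pics/dish_side.png

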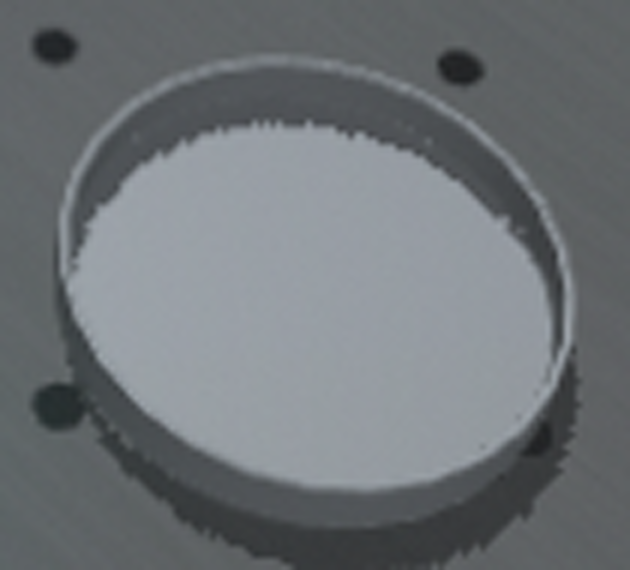

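The dish is empty. Its rim extremes in the enlarged crops are, for the scene view, left (53,145), right (403,140), top (228,46) and bottom (225,236). For the side view they are left (61,225), top (285,55), right (575,310) and bottom (350,494).

```bash
python3 - <<'E'
from h import *
from scipy.optimize import least_squares
S=np.load("scene.npy",allow_pickle=True).item();D=np.load("side.npy",allow_pickle=True).item()
f=lambda c,P:np.linalg.norm(P[:,:2]-c,axis=1)-.08
ps=onz(S,[(175+a/6-.4,130+b/6-.4) for a,b in [(53,145),(403,140),(228,46),(225,236)]],.022)
pd=onz(D,[(285+a/6-.4,250+b/6-.4) for a,b in [(61,225),(285,55),(575,310),(350,494),(135,105),(495,165)]],.022)
for P in (ps,pd):
    print("dish",circfit(P),least_squares(f,[.55,-.2],args=(P,)).x)
# tub: projection of predicted rim & base
for c in ([.552,.2477],):
    a=np.linspace(0,2*np.pi,721)
    for n,d in(("scene",S),("side",D)):
        h=np.load(n+"_tub.npy")
        p=np.vstack([proj(d,np.c_[c[0]+.072*np.cos(a),c[1]+.072*np.sin(a),0*a+z]) for z in(0,.09)])
        print(n,"pred",p.min(0),p.max(0),"seen",h.min(0),h.max(0))
E
```

```text
dish (array([ 0.48865324, -0.26832696]), np.float64(0.08143594459864806)) [ 0.48872409 -0.26825041]
dish (array([ 0.48446006, -0.27412617]), np.float64(0.07883796691685502)) [ 0.48383004 -0.27442673]
scene pred [274.24556836 231.40204612] [355.48808238 321.7776632 ] seen [276 233] [354 321]
side pred [173.20264892 121.14179458] [229.74895074 179.21405534] seen [174 122] [229 179]
```

Estimates, averaged over the two views:
- tub (0.552, 0.248)
- riser (0.531, 0.265)
- dish (0.486, −0.271)
- knob (0.542, 0.008)

The two views disagree by a few mm, which fits the stated calibration error. I'll move above the riser and refine with the wrist camera.

Emit:
{"name": "carry_out", "arguments": {"rows": [{"dx":-0.0195,"dy":0.0397,"dz":0},{"dx":-0.0195,"dy":0.0397},{"dx":-0.0195,"dy":0.0397},{"dx":-0.0195,"dy":0.0397},{"dx":-0.0195,"dy":0.0397},{"dx":-0.0195,"dy":0.0397},{"dx":-0.0195,"dy":0.0397},{"dx":-0.0195,"dy":0.0397},{"dx":-0.0195,"dy":0.0397,"jaw":0.085},{"dx":0}]}}

```text
invalid input at $.rows[0]: expected keys dx, dy, dz, turn, jaw
```

```bash
cat >> h.py <<'E'
from scipy.spatial.transform import Rotation as Ro
def pose(o=None):
    o=o or ctrl.get_obs()
    return np.array(o["tcp_pos"]),Ro.from_euler("xyz",o["orientation"]).as_matrix(),o
def to(target):
    p,R,o=pose(); return R.T@(np.array(target)-p)
def wrist():
    p,R,o=pose(); d=dict(cams.get_image("wrist")); T=np.array(d["tool_from_camera"])
    Rc=R@T[:3,:3]; c=R@T[:3,3]+p
    d["R"]=Rc.T; d["t"]=-Rc.T@c; return d
def save(d,name,crop=None,f=1):
    im=cv2.cvtColor(d["pixels"],cv2.COLOR_RGB2BGR)
    if crop: x,y,w,h=crop; im=im[y:y+h,x:x+w]
    cv2.imwrite(f"pics/{name}.png",cv2.resize(im,None,fx=f,fy=f,interpolation=cv2.INTER_CUBIC) if f!=1 else im)
E
python3 - <<'E'
from h import *
p,R,o=pose();print(o["time_s"],p,o["orientation"])
d=wrist();save(d,"w1");np.save("w.npy",d,allow_pickle=True)
print([(b[1],b[2]) for b in blobs(mask(d["pixels"],"red"))[0]])
print(proj(d,[.531,.265,.145]),proj(d,[.552,.248,.09]))
E
```

```text
0.2 [0.28768056 0.58243799 0.23075288] [-3.14158131e+00  1.18860437e-03  1.11196001e+00]
[([455, 78, 6, 9, 21], [457.9, 82.4]), ([456, 95, 9, 9, 25], [459.3, 98.6]), ([459, 104, 12, 8, 30], [465.0, 108.2]), ([460, 110, 52, 34, 543], [482.0, 127.9])]
[[108.38191919 489.56081704]] [[123.03736581 459.62594909]]
```

View pics/w1.png

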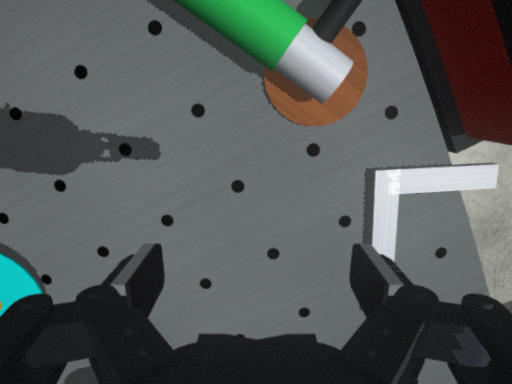

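That move was refused because each row needs all five keys. The wrist view is still at the start pose, with a torch near (310,70), which is away from the path.

Emit:
{"name": "carry_out", "arguments": {"rows": [{"dx":-0.0195,"dy":0.0397,"dz":0,"turn":0,"jaw":0.085},{"dx":-0.0195,"dy":0.0397,"dz":0,"turn":0,"jaw":0.085},{"dx":-0.0195,"dy":0.0397,"dz":0,"turn":0,"jaw":0.085},{"dx":-0.0195,"dy":0.0397,"dz":0,"turn":0,"jaw":0.085},{"dx":-0.0195,"dy":0.0397,"dz":0,"turn":0,"jaw":0.085},{"dx":-0.0195,"dy":0.0397,"dz":0,"turn":0,"jaw":0.085},{"dx":-0.0195,"dy":0.0397,"dz":0,"turn":0,"jaw":0.085},{"dx":-0.0195,"dy":0.0397,"dz":0,"turn":0,"jaw":0.085},{"dx":0,"dy":0,"dz":0,"turn":0,"jaw":0.085}]}}

```text
time_s: 1.15
tcp_pos: [0.5102, 0.2941, 0.2281]
orientation: [-3.141, 0.001, 1.118]
contact_force: [0.3, -1.0, -0.2]
width: 0.997
```

```bash
python3 - <<'E'
from h import *
p,R,o=pose();print(o["time_s"],p,o["orientation"])
d=wrist();save(d,"w2");np.save("w.npy",d,allow_pickle=True)
print([(b[1],b[2]) for b in blobs(mask(d["pixels"],"red"))[0]])
print(proj(d,[.531,.265,.145]),proj(d,[.552,.248,.09]),to([.531,.265,.231]))
E
```

```text
1.15 [0.51021062 0.29411243 0.22807959] [-3.14086732e+00  7.43184316e-04  1.11828105e+00]
[([0, 142, 54, 61, 862], [25.8, 173.2]), ([0, 178, 26, 45, 481], [10.7, 203.6]), ([220, 215, 33, 21, 179], [237.4, 220.6])]
[[235.92283434 239.45125326]] [[233.74050213 241.58052911]] [-0.01934592  0.03504711 -0.00315078]
```

View pics/w2.png

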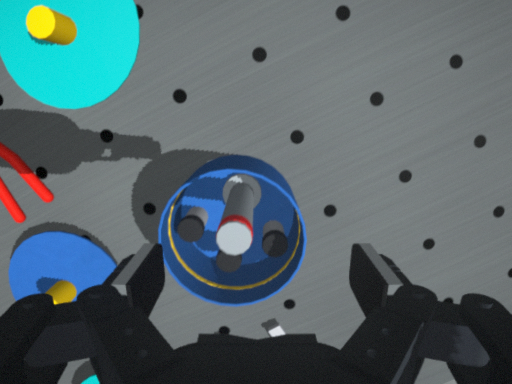

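The wrist view shows the riser top at about (234,238), against a predicted (236,239.5). The tub rim spans columns 159–305, with the three pins around the riser. I'll refine from blobs.

```bash
python3 - <<'E'
from h import *
from scipy.optimize import least_squares
d=np.load("w.npy",allow_pickle=True).item();im=d["pixels"]
h=cv2.cvtColor(im,cv2.COLOR_RGB2HSV)
m=cv2.inRange(h,(0,0,150),(180,60,255));b,l=blobs(m,80);print([(x[1],x[2]) for x in b if 200<x[2][0]<270])
c=[x for x in b if abs(x[2][0]-234)<6 and abs(x[2][1]-238)<8]
if c: 
    print(onz(d,c[0][2],.145))
# tub rim
bm,l=blobs(mask(im,"blue"),500)
for x in bm:
    if abs(x[2][0]-232)<15:
        cc=max(cv2.findContours((l==x[0]).astype(np.uint8),0,1)[0],key=len);hu=cv2.convexHull(cc)[:,0].astype(float)
        hu=hu[hu[:,1]>235];P=onz(d,hu,.09);print(circfit(P));r=least_squares(lambda c:np.linalg.norm(P[:,:2]-c,axis=1)-.072,[.55,.25]);print("tub",r.x,np.abs(r.fun).max())
y=[x for x in blobs(mask(im,"yellow"))[0]];print([(k[1],k[2]) for k in y])
E
```

```text
[([216, 222, 36, 33, 910], [233.7, 238.0])]
[[0.52917676 0.26401121 0.145     ]]
(array([0.55112393, 0.24603353]), np.float64(0.07157076753570922))
tub [0.55061735 0.24619634] 0.000589185209384474
[([27, 6, 49, 38, 1350], [50.3, 25.4]), ([169, 214, 130, 75, 388], [224.1, 267.4]), ([46, 281, 30, 24, 476], [62.0, 292.3])]
```

Emit:
{"name": "carry_out", "arguments": {"rows": [{"dx":-0.0202,"dy":0.0343,"dz":0,"turn":0,"jaw":0.085},{"dx":0,"dy":0,"dz":0,"turn":0,"jaw":0.085}]}}

```text
time_s: 1.4
tcp_pos: [0.5295, 0.2658, 0.2277]
orientation: [-3.137, -0.002, 1.125]
contact_force: [0.3, -1.5, 0.1]
width: 0.998
```

```bash
python3 - <<'E'
from h import *
d=wrist();save(d,"w3");
h=cv2.cvtColor(d["pixels"],cv2.COLOR_RGB2HSV)
m=cv2.inRange(h,(0,0,150),(180,60,255));b,l=blobs(m,80)
print([(x[1],x[2],onz(d,x[2],.145)) for x in b]);print(to([.53,.2645,.103]))
E
```

```text
[([238, 183, 37, 37, 1043], [256.1, 201.0], array([[0.5290068 , 0.26463544, 0.145     ]])), ([281, 307, 29, 27, 426], [294.3, 321.4], array([[0.63817939, 0.24787866, 0.145     ]]))]
[-0.00490946  0.00696907  0.12450558]
```

View pics/w3.png

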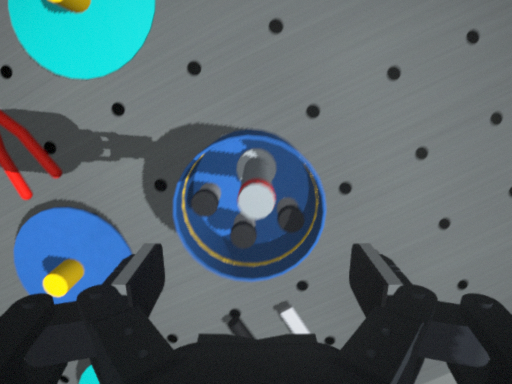

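```bash
python3 - <<'E'
from h import *
p,R,o=pose();print(o["time_s"],p,o["orientation"],R);print(to([.5295,.2645,.103]))
E
```

```text
1.45 [0.52661944 0.27092041 0.22758596] [-3.13218839 -0.00438793  1.12973781] [[ 0.42689281  0.90427792 -0.00663105]
 [ 0.90429159 -0.42684073  0.00798241]
 [ 0.00438792 -0.00940403 -0.99994615]]
[-0.00512291  0.00651693  0.1245089 ]
```

Emit:
{"name": "carry_out", "arguments": {"rows": [{"dx":-0.0051,"dy":0.0066,"dz":0.02,"turn":0,"jaw":0.085},{"dx":0,"dy":0,"dz":0.03,"turn":0,"jaw":0.085},{"dx":0,"dy":0,"dz":0.02,"turn":0,"jaw":0.085},{"dx":0,"dy":0,"dz":0.0,"turn":0,"jaw":0.085},{"dx":0,"dy":0,"dz":0.0,"turn":0,"jaw":0.085}]}}

```text
time_s: 1.95
tcp_pos: [0.5258, 0.2742, 0.1568]
orientation: [-3.129, -0.011, 1.141]
contact_force: [-0.1, -0.1, 0.3]
width: 0.996
```

```bash
python3 - <<'E'
from h import *
p,R,o=pose();print(o["time_s"],p,o["orientation"],o["qd"].round(3));print(to([.5295,.2645,.103]))
d=wrist();save(d,"w4")
h=cv2.cvtColor(d["pixels"],cv2.COLOR_RGB2HSV)
m=cv2.inRange(h,(0,0,150),(180,60,255));b,l=blobs(m,80)
print([(x[1],x[2],onz(d,x[2],.145)) for x in b]);print(to([.5295,.2645,.103]))
E
```

```text
1.95 [0.5257753  0.27415809 0.15681719] [-3.1285979  -0.01050461  1.14067133] [-0.016  0.013 -0.009  0.012 -0.003 -0.001 -0.005]
[-0.00779015  0.00811037  0.05363746]
[([232, 170, 17, 9, 94], [240.6, 174.0], array([[0.49025205, 0.2806926 , 0.145     ]])), ([218, 248, 51, 29, 1027], [242.5, 261.8], array([[0.53400282, 0.26098783, 0.145     ]]))]
[-0.00781355  0.008257    0.05372662]
```

View pics/w4.png

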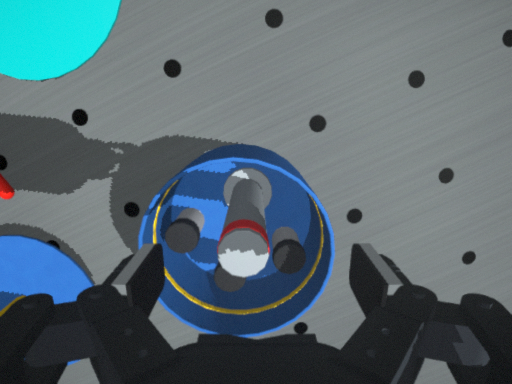

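The top face is partly in the gripper's shadow, and its circle centre is near (243,251), consistent with the earlier fix. The arm lags within rows and rebounds after fast ones, so I'll take small steps with settling rows.

Emit:
{"name": "carry_out", "arguments": {"rows": [{"dx":-0.003,"dy":0.003,"dz":0,"turn":0,"jaw":0.085},{"dx":-0.003,"dy":0.003,"dz":0,"turn":0,"jaw":0.085},{"dx":-0.003,"dy":0.003,"dz":0,"turn":0,"jaw":0.085},{"dx":0,"dy":0,"dz":0.0,"turn":0,"jaw":0.085}]}}

```text
time_s: 2.4
tcp_pos: [0.5319, 0.263, 0.1602]
orientation: [-3.132, -0.015, 1.142]
contact_force: [-0.9, -0.1, -0.4]
width: 0.995
```

```bash
python3 - <<'E'
from h import *
p,R,o=pose();print(o["time_s"],p,o["orientation"],o["qd"].round(3));print(to([.5295,.2645,.103]))
d=np.load("w.npy",allow_pickle=True).item()
E
```

```text
2.4 [0.53189974 0.26296234 0.16019224] [-3.13201673 -0.01525475  1.14201976] [-0.002 -0.008 -0.007 -0.004 -0.004  0.001 -0.001]
[-0.00047171 -0.00227402  0.0572161 ]
```

Emit:
{"name": "carry_out", "arguments": {"rows": [{"dx":0,"dy":-0.0006,"dz":0.008,"turn":0,"jaw":0.085},{"dx":0,"dy":-0.0006,"dz":0.014,"turn":0,"jaw":0.085},{"dx":0,"dy":-0.0006,"dz":0.014,"turn":0,"jaw":0.085},{"dx":0,"dy":0,"dz":0.012,"turn":0,"jaw":0.085},{"dx":0,"dy":0,"dz":0.006,"turn":0,"jaw":0.085},{"dx":0,"dy":0,"dz":0,"turn":0,"jaw":0.085}]}}

```text
time_s: 3.0
tcp_pos: [0.5308, 0.2645, 0.1034]
orientation: [-3.133, -0.017, 1.141]
contact_force: [0.2, 0.5, -0.4]
width: 0.996
```

```bash
python3 - <<'E'
from h import *
p,R,o=pose();print(o["time_s"],p,o["orientation"],o["qd"].round(3));print(to([.5295,.2645,.103]))
d=wrist();save(d,"w5")
E
```

```text
3.0 [0.53077068 0.26445624 0.10336581] [-3.13279808 -0.01674132  1.14052149] [-0.001  0.001 -0.002 -0.003  0.     0.001 -0.   ]
[-0.00049631 -0.00116992  0.00036785]
```

View pics/w5.png

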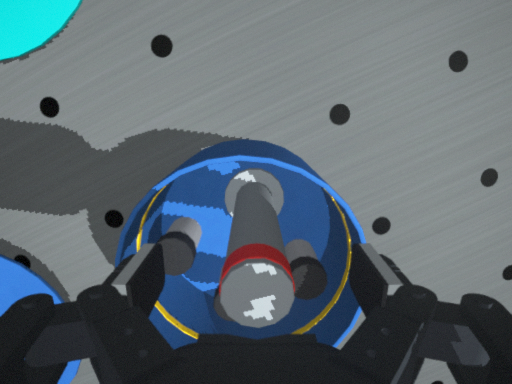

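The riser is centred between the open fingers, with its top at (256,290). Closing now.

Emit:
{"name": "carry_out", "arguments": {"rows": [{"dx":0,"dy":0,"dz":0,"turn":0,"jaw":0.0},{"dx":0,"dy":0,"dz":0,"turn":0,"jaw":0.0},{"dx":0,"dy":0,"dz":0,"turn":0,"jaw":0.0},{"dx":0,"dy":0,"dz":0,"turn":0,"jaw":0.0},{"dx":0,"dy":0,"dz":0,"turn":0,"jaw":0.0},{"dx":0,"dy":0,"dz":0,"turn":0,"jaw":0.0}], "newtons": 60}}

```text
time_s: 3.65
tcp_pos: [0.5321, 0.265, 0.1056]
orientation: [-3.135, -0.02, 1.14]
contact_force: [-0.9, 0.8, -1.9]
width: 0.312
```

```bash
python3 - <<'E'
from h import *
p,R,o=pose();print(o["time_s"],p,o["orientation"],o["width"],o["contact_force"],o["torque"])
d=wrist();save(d,"w6")
E
```

```text
3.65 [0.53207623 0.26497629 0.10555372] [-3.1351218  -0.01951342  1.14048945] 0.31150434092475837 [-0.94114872  0.80905029 -1.8632704 ] [ 0.01040944 -0.05097097 -0.02143643]
```

View pics/w6.png

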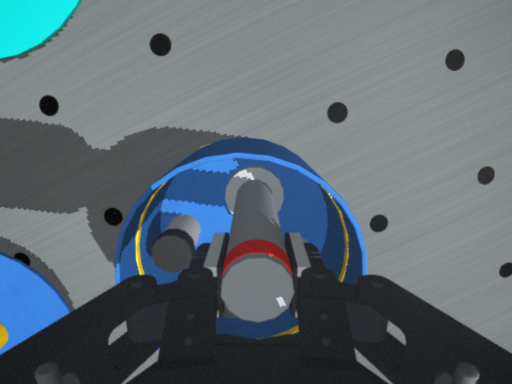

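The opening is 26.6 mm on the 28 mm post, so it is gripped. The underside sits about 0.100 m below the TCP. Lifting.

Emit:
{"name": "carry_out", "arguments": {"rows": [{"dx":0,"dy":0,"dz":-0.008,"turn":0,"jaw":0.0},{"dx":0,"dy":0,"dz":-0.02,"turn":0,"jaw":0.0},{"dx":0,"dy":0,"dz":-0.025,"turn":0,"jaw":0.0},{"dx":0,"dy":0,"dz":-0.025,"turn":0,"jaw":0.0},{"dx":0,"dy":0,"dz":-0.025,"turn":0,"jaw":0.0},{"dx":0,"dy":0,"dz":-0.02,"turn":0,"jaw":0.0},{"dx":0,"dy":0,"dz":-0.01,"turn":0,"jaw":0.0},{"dx":0,"dy":0,"dz":0,"turn":0,"jaw":0.0}]}}

```text
time_s: 4.5
tcp_pos: [0.5295, 0.261, 0.244]
orientation: [-3.131, -0.015, 1.141]
contact_force: [0.2, 0.5, -2.1]
width: 0.309
```

```bash
python3 - <<'E'
from h import *
p,R,o=pose();print(o["time_s"],p,o["orientation"],o["width"],o["contact_force"],o["qd"].round(3))
d=grab("side");save(d,"s2",(90,20,200,200),3)
print(R[:,2],to([.486,-.271,.24]))
E
```

```text
4.5 [0.52953782 0.26095749 0.24397536] [-3.13148799 -0.01477335  1.14050046] 0.3087878240393421 [ 0.21729503  0.48894354 -2.12170482] [ 0.001  0.004 -0.001  0.014 -0.001 -0.004  0.001]
[-0.00302138  0.01764045 -0.99983983] [-0.50131836  0.18256619 -0.00574945]
```

View pics/s2.png

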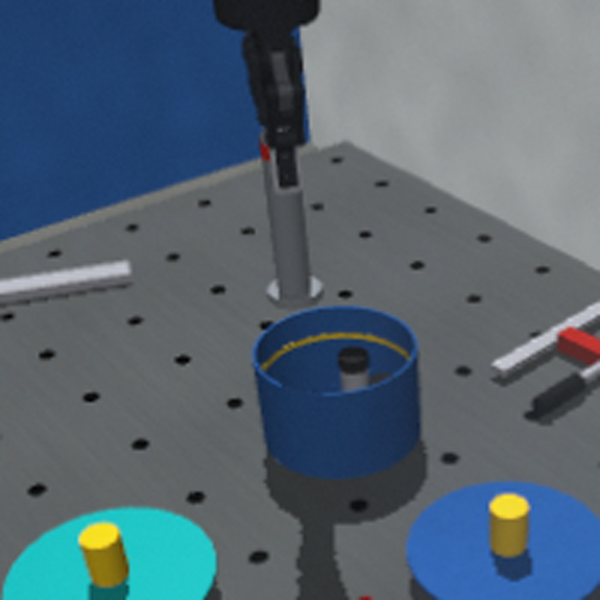

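The riser came out cleanly and hangs upright, with its foot at about crop (295,290), above the tub rim. Carrying it towards the dish.

Emit:
{"name": "carry_out", "arguments": {"rows": [{"dx":-0.014,"dy":0.005,"dz":0,"turn":0,"jaw":0.0},{"dx":-0.028,"dy":0.01,"dz":0,"turn":0,"jaw":0.0},{"dx":-0.0376,"dy":0.0137,"dz":0,"turn":0,"jaw":0.0},{"dx":-0.0376,"dy":0.0137,"dz":0,"turn":0,"jaw":0.0},{"dx":-0.0376,"dy":0.0137,"dz":0,"turn":0,"jaw":0.0},{"dx":-0.0376,"dy":0.0137,"dz":0,"turn":0,"jaw":0.0},{"dx":-0.0376,"dy":0.0137,"dz":0,"turn":0,"jaw":0.0},{"dx":-0.0376,"dy":0.0137,"dz":0,"turn":0,"jaw":0.0},{"dx":-0.0376,"dy":0.0137,"dz":0,"turn":0,"jaw":0.0},{"dx":-0.028,"dy":0.01,"dz":0,"turn":0,"jaw":0.0},{"dx":-0.014,"dy":0.005,"dz":0,"turn":0,"jaw":0.0},{"dx":0,"dy":0,"dz":0,"turn":0,"jaw":0.0}]}}

```text
time_s: 5.75
tcp_pos: [0.4813, -0.1335, 0.2229]
orientation: [-3.106, 0.006, 1.135]
contact_force: [-0.4, 0.8, -3.1]
width: 0.312
```

```bash
python3 - <<'E'
from h import *
p,R,o=pose();print(o["time_s"],p,o["orientation"],o["width"],o["contact_force"],o["qd"].round(3))
print(R[:,2],to([.486,-.271,.24]))
E
```

```text
5.75 [ 0.48126684 -0.13352276  0.22287944] [-3.1055991   0.00627435  1.13493851] 0.3115718024016268 [-0.35306128  0.75162337 -3.12962712] [ 0.012  0.007 -0.016  0.025 -0.011 -0.002 -0.001]
[-0.03526863  0.00950874 -0.99933263] [-0.12273097  0.06170314 -0.0185833 ]
```

Emit:
{"name": "carry_out", "arguments": {"rows": [{"dx":-0.01,"dy":0.005,"dz":-0.003,"turn":0,"jaw":0.0},{"dx":-0.02,"dy":0.01,"dz":-0.003,"turn":0,"jaw":0.0},{"dx":-0.025,"dy":0.012,"dz":-0.003,"turn":0,"jaw":0.0},{"dx":-0.025,"dy":0.012,"dz":-0.003,"turn":0,"jaw":0.0},{"dx":-0.02,"dy":0.01,"dz":-0.003,"turn":0,"jaw":0.0},{"dx":-0.014,"dy":0.008,"dz":-0.002,"turn":0,"jaw":0.0},{"dx":-0.007,"dy":0.004,"dz":0,"turn":0,"jaw":0.0},{"dx":0,"dy":0,"dz":0,"turn":0,"jaw":0.0}]}}

```text
time_s: 6.55
tcp_pos: [0.4853, -0.2686, 0.2355]
orientation: [-3.097, 0.004, 1.147]
contact_force: [-0.9, -0.3, -2.4]
width: 0.313
```

```bash
python3 - <<'E'
from h import *
p,R,o=pose();print(o["time_s"],p,o["orientation"],o["width"],o["contact_force"],o["qd"].round(3))
print(R[:,2],to([.486,-.271,.24]))
for n in("scene","side"):
    d=grab(n);save(d,n+"3",(150,60,200,150) if n=="scene" else (250,120,230,230),3 if n=="scene" else 2.5); np.save(n+"3.npy",d,allow_pickle=True)
    print(proj(d,[.486,-.271,.004]))
E
```

```text
6.55 [ 0.48528495 -0.2686023   0.23552315] [-3.09665922  0.00408474  1.14731331] 0.3126496867697716 [-0.88861002 -0.2736477  -2.43150299] [-0.006 -0.001 -0.018  0.006 -0.01   0.007 -0.001]
[-0.04262725  0.01473851 -0.99898233] [-0.00191033  0.00143479 -0.00453811]
[[213.47775208 156.96471387]]
[[334.32518242 296.99442631]]
```

View pics/scene3.png

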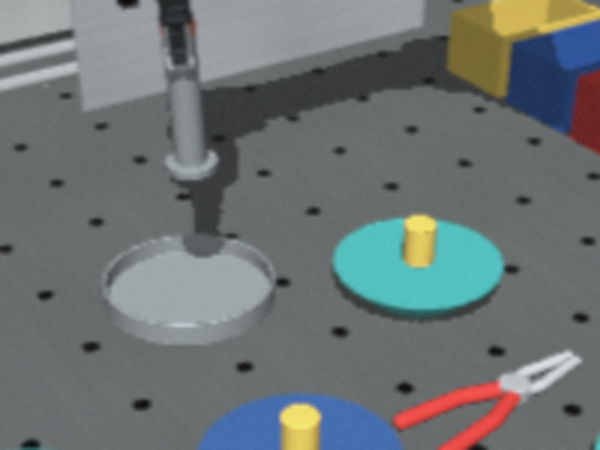

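View pics/side3.png

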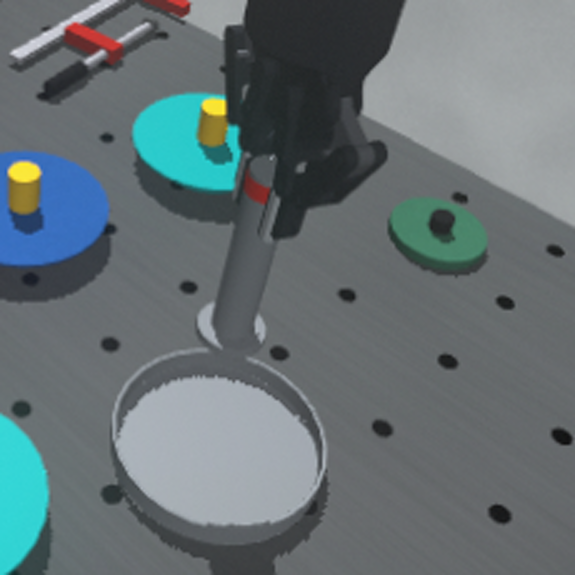

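The riser hangs over the dish with about 2.5° of tool tilt. In the scene crop the foot is at (191,163) and the dish at (190,285). Descending in small steps.

Emit:
{"name": "carry_out", "arguments": {"rows": [{"dx":0,"dy":0.001,"dz":0.008,"turn":0,"jaw":0.0},{"dx":0,"dy":0.0015,"dz":0.018,"turn":0,"jaw":0.0},{"dx":0,"dy":0.0015,"dz":0.02,"turn":0,"jaw":0.0},{"dx":0,"dy":0.0015,"dz":0.02,"turn":0,"jaw":0.0},{"dx":0,"dy":0.0015,"dz":0.02,"turn":0,"jaw":0.0},{"dx":0,"dy":0.0015,"dz":0.014,"turn":0,"jaw":0.0},{"dx":0,"dy":0.001,"dz":0.007,"turn":0,"jaw":0.0},{"dx":0,"dy":0,"dz":0.0,"turn":0,"jaw":0.0}]}}

```text
time_s: 7.45
tcp_pos: [0.4914, -0.2576, 0.1216]
orientation: [-3.093, -0.003, 1.163]
contact_force: [0.2, -0.3, -1.9]
width: 0.313
```

```bash
python3 - <<'E'
from h import *
p,R,o=pose();print(o["time_s"],p,o["orientation"],o["width"],o["contact_force"],o["qd"].round(3))
print(R[:,2],p+R[:,2]*.1,to([.490,-.2725,.106]))
E
```

```text
7.45 [ 0.4913652  -0.2576142   0.12156756] [-3.09250805e+00 -2.95859709e-03  1.16308701e+00] 0.31315706462601234 [ 0.24864275 -0.33430552 -1.94278566] [-0.01  -0.005 -0.006  0.003 -0.002  0.002 -0.002]
[-0.04387143  0.02216741 -0.99879122] [ 0.48697806 -0.25539746  0.02168844] [-0.01425294  0.00540519  0.01527865]
```

Emit:
{"name": "carry_out", "arguments": {"rows": [{"dx":-0.004,"dy":0.001,"dz":0.001,"turn":0,"jaw":0.0},{"dx":-0.005,"dy":0.002,"dz":0.002,"turn":0,"jaw":0.0},{"dx":-0.004,"dy":0.001,"dz":0.003,"turn":0,"jaw":0.0},{"dx":0,"dy":0,"dz":0.003,"turn":0,"jaw":0.0},{"dx":0,"dy":0,"dz":0.0,"turn":0,"jaw":0.0}]}}

```text
time_s: 7.95
tcp_pos: [0.4908, -0.2727, 0.1138]
orientation: [-3.097, -0.003, 1.163]
contact_force: [-0.1, 1.2, -2.7]
width: 0.312
```

```bash
python3 - <<'E'
from h import *
p,R,o=pose();print(o["time_s"],p,o["orientation"],o["width"],o["contact_force"],o["qd"].round(3))
print(R[:,2],p+R[:,2]*.1,to([.490,-.2725,.106]))
for n in("side",):
    d=grab(n);save(d,n+"4",(270,160,150,190),3)
E
```

```text
7.95 [ 0.49084327 -0.27270734  0.11383832] [-3.09690667e+00 -2.66521669e-03  1.16343828e+00] 0.3124851663619029 [-0.09390066  1.16739392 -2.66760223] [ 0.008 -0.008  0.005 -0.009  0.003  0.001  0.001]
[-0.03996085  0.0201427  -0.9989982 ] [ 0.48684719 -0.27069307  0.0139385 ] [-0.00016461 -0.00050543  0.00786834]
```

View pics/side4.png

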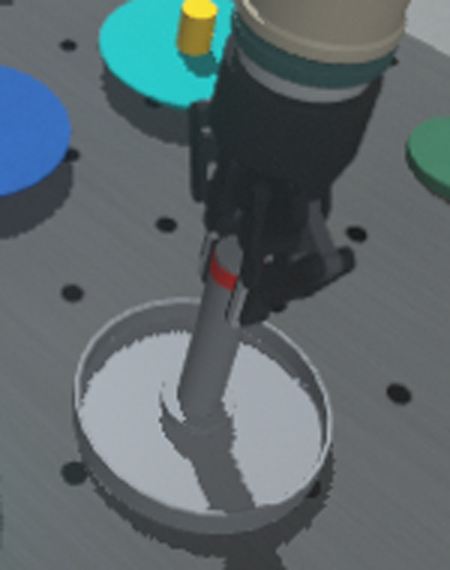

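The foot is centred over the dish, about 10 mm above the floor. I'll lower it gently and watch the force.

Emit:
{"name": "carry_out", "arguments": {"rows": [{"dx":0,"dy":0,"dz":0.003,"turn":0,"jaw":0.0},{"dx":0,"dy":0,"dz":0.003,"turn":0,"jaw":0.0},{"dx":0,"dy":0,"dz":0.003,"turn":0,"jaw":0.0},{"dx":0,"dy":0,"dz":0.0,"turn":0,"jaw":0.0}]}}

```text
time_s: 8.4
tcp_pos: [0.4911, -0.2727, 0.1051]
orientation: [-3.099, -0.003, 1.164]
contact_force: [-0.7, 0.6, 0.9]
width: 0.31
```

Emit:
{"name": "carry_out", "arguments": {"rows": [{"dx":0,"dy":0,"dz":0.002,"turn":0,"jaw":0.0},{"dx":0,"dy":0,"dz":0.001,"turn":0,"jaw":0.0}]}}

```text
time_s: 8.6
tcp_pos: [0.4914, -0.273, 0.1051]
orientation: [-3.1, -0.003, 1.164]
contact_force: [-1.6, 1.4, 4.9]
width: 0.311
```

The wrist force shows contact, with the weight now carried by the dish. Releasing gradually.

Emit:
{"name": "carry_out", "arguments": {"rows": [{"dx":0,"dy":0,"dz":0,"turn":0,"jaw":0.032},{"dx":0,"dy":0,"dz":0,"turn":0,"jaw":0.036},{"dx":0,"dy":0,"dz":0,"turn":0,"jaw":0.042},{"dx":0,"dy":0,"dz":0,"turn":0,"jaw":0.055},{"dx":0,"dy":0,"dz":0,"turn":0,"jaw":0.075},{"dx":0,"dy":0,"dz":0,"turn":0,"jaw":0.085},{"dx":0,"dy":0,"dz":0,"turn":0,"jaw":0.085}]}}

```text
time_s: 9.3
tcp_pos: [0.4923, -0.273, 0.1052]
orientation: [-3.102, -0.003, 1.164]
contact_force: [-0.5, 0.6, -0.2]
width: 0.993
```

```bash
python3 - <<'E'
from h import *
p,R,o=pose();print(o["time_s"],p,o["orientation"],o["width"],o["contact_force"],o["qd"].round(3))
d=wrist();save(d,"w7");d=grab("side");save(d,"side5",(270,160,150,190),3)
E
```

```text
9.3 [ 0.49231919 -0.27301128  0.1051693 ] [-3.10182899e+00 -2.60128483e-03  1.16405941e+00] 0.9925924551861661 [-0.45278118  0.62491563 -0.15186213] [ 0.002  0.003  0.001 -0.001 -0.001  0.001 -0.002]
```

View pics/w7.png

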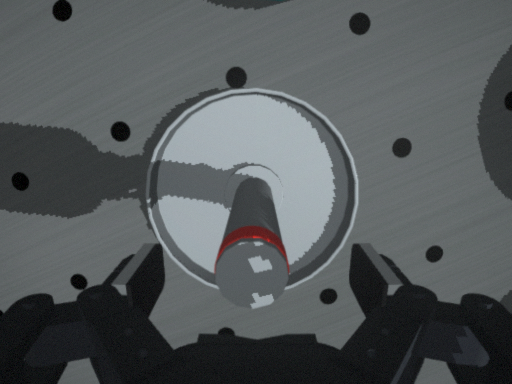

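View pics/side5.png

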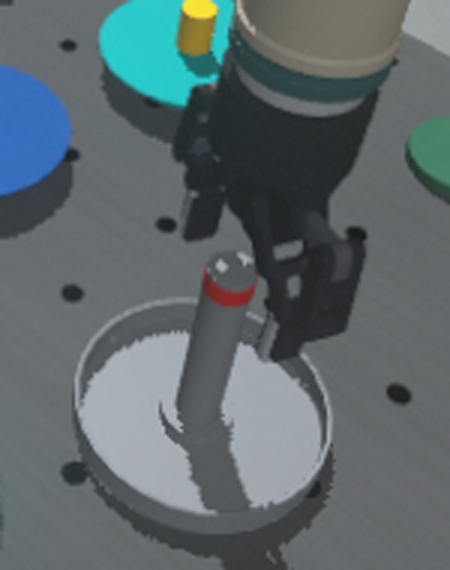

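The riser stands free and centred in the dish, with the fingers clear on both sides. Retreating upward.

Emit:
{"name": "carry_out", "arguments": {"rows": [{"dx":0,"dy":0,"dz":-0.008,"turn":0,"jaw":0.085},{"dx":0,"dy":-0.001,"dz":-0.02,"turn":0,"jaw":0.085},{"dx":0,"dy":-0.001,"dz":-0.025,"turn":0,"jaw":0.085},{"dx":0,"dy":-0.001,"dz":-0.025,"turn":0,"jaw":0.085},{"dx":0,"dy":-0.001,"dz":-0.025,"turn":0,"jaw":0.085},{"dx":0,"dy":0,"dz":-0.015,"turn":0,"jaw":0.085},{"dx":0,"dy":0,"dz":-0.007,"turn":0,"jaw":0.085},{"dx":0,"dy":0,"dz":0,"turn":0,"jaw":0.085}]}}

```text
time_s: 10.2
tcp_pos: [0.4929, -0.2738, 0.2382]
orientation: [-3.103, -0.003, 1.164]
contact_force: [-0.6, 0.3, -0.3]
width: 0.994
```

```bash
python3 - <<'E'
from h import *
p,R,o=pose();print(o["time_s"],p,o["orientation"],o["qd"].round(3))
print(R[:,2],to([.542,.008,.2]))
E
```

```text
10.2 [ 0.49292754 -0.27377082  0.23816212] [-3.10255886e+00 -2.59393727e-03  1.16380483e+00] [ 0.    -0.001  0.003  0.007  0.     0.    -0.   ]
[-0.03481023  0.01782778 -0.99923492] [ 0.27807995 -0.06490648  0.04144805]
```

Emit:
{"name": "carry_out", "arguments": {"rows": [{"dx":0.014,"dy":-0.0033,"dz":0,"turn":0,"jaw":0.085},{"dx":0.029,"dy":-0.0068,"dz":0.003,"turn":0,"jaw":0.085},{"dx":0.038,"dy":-0.009,"dz":0.006,"turn":0,"jaw":0.085},{"dx":0.038,"dy":-0.009,"dz":0.006,"turn":0,"jaw":0.085},{"dx":0.038,"dy":-0.009,"dz":0.006,"turn":0,"jaw":0.085},{"dx":0.038,"dy":-0.009,"dz":0.006,"turn":0,"jaw":0.085},{"dx":0.035,"dy":-0.0083,"dz":0.006,"turn":0,"jaw":0.085},{"dx":0.025,"dy":-0.006,"dz":0.004,"turn":0,"jaw":0.085},{"dx":0.013,"dy":-0.003,"dz":0.002,"turn":0,"jaw":0.085},{"dx":0.005,"dy":-0.001,"dz":0,"turn":0,"jaw":0.085},{"dx":0,"dy":0,"dz":0,"turn":0,"jaw":0.085}]}}

```text
time_s: 11.3
tcp_pos: [0.5343, 0.0232, 0.1913]
orientation: [-3.083, 0.001, 1.166]
contact_force: [-0.2, -0.2, -0.4]
width: 0.993
```

```bash
python3 - <<'E'
from h import *
p,R,o=pose();print(o["time_s"],p,o["orientation"],o["qd"].round(3))
print(R[:,2],to([.542,.008,.2]))
d=wrist();save(d,"w8");b=blobs(mask(d["pixels"],"yellow"))[0];print([(k[1],k[2]) for k in b]);print(proj(d,[.542,.008,.048]))
E
```

```text
11.3 [0.53429329 0.02318319 0.1912679 ] [-3.08314853e+00  7.29286009e-04  1.16639623e+00] [ 0.001  0.005  0.01   0.011  0.008  0.    -0.002]
[-0.05398582  0.02231345 -0.99829236] [-0.01093252  0.01252728 -0.00947203]
[([487, 35, 25, 5, 56], [499.9, 36.7]), ([478, 184, 34, 8, 64], [496.2, 188.7]), ([227, 188, 33, 38, 992], [243.5, 206.7])]
[[246.30482308 204.05029968]]
```

View pics/w8.png

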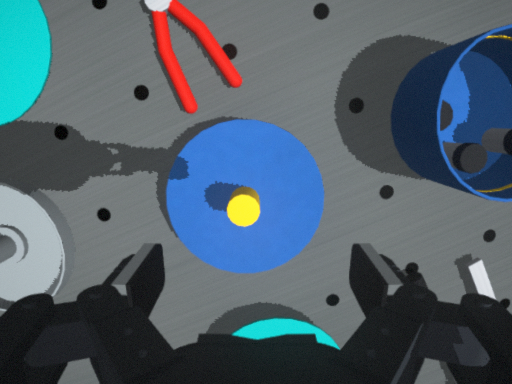

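The blue lid fills the centre of the wrist view. Its knob top is at (243,210) and the tub is at the right edge. Computing the fine offset.

```bash
python3 - <<'E'
from h import *
d=wrist();im=d["pixels"]
h=cv2.cvtColor(im,cv2.COLOR_RGB2HSV);m=cv2.inRange(h,(18,130,215),(32,255,255))
b=[k for k in blobs(m,200)[0]];print([(k[1],k[2],onz(d,k[2],.068)) for k in b])
bm,l=blobs(mask(im,"blue"),3000)
for x in bm:
    c=max(cv2.findContours((l==x[0]).astype(np.uint8),0,1)[0],key=len);hu=cv2.convexHull(c)[:,0].astype(float)
    print(x[1],circfit(onz(d,hu,.028)))
p,R,o=pose()
k=np.array([.5415,.008,.036]);print(to(k),R)
E
```

```text
[([228, 194, 33, 32, 799], [243.7, 209.6], array([[0.54124817, 0.00563912, 0.068     ]]))]
[392, 24, 120, 178, 13651] (array([0.55711602, 0.25514759]), np.float64(0.08880827693546126))
[166, 119, 159, 154, 17957] (array([0.54157225, 0.00520504]), np.float64(0.07937659414940192))
[-0.00929601  0.02085925  0.15459258] [[ 0.39573999  0.91679914 -0.05356492]
 [ 0.91836167 -0.39514855  0.02166698]
 [-0.00130184 -0.05776646 -0.99832927]]
```

Emit:
{"name": "carry_out", "arguments": {"rows": [{"dx":-0.003,"dy":0.003,"dz":0.005,"turn":0,"jaw":0.085},{"dx":-0.004,"dy":0.004,"dz":0.015,"turn":0,"jaw":0.085},{"dx":-0.003,"dy":0.004,"dz":0.02,"turn":0,"jaw":0.085},{"dx":-0.001,"dy":0.003,"dz":0.02,"turn":0,"jaw":0.085},{"dx":0,"dy":0.002,"dz":0.02,"turn":0,"jaw":0.085},{"dx":0,"dy":0.001,"dz":0.01,"turn":0,"jaw":0.085},{"dx":0,"dy":0,"dz":0.005,"turn":0,"jaw":0.085},{"dx":0,"dy":0,"dz":0,"turn":0,"jaw":0.085}]}}

```text
time_s: 12.2
tcp_pos: [0.5425, -0.0091, 0.0934]
orientation: [-3.091, 0.005, 1.145]
contact_force: [1.0, -0.3, -0.7]
width: 0.993
```

```bash
python3 - <<'E'
from h import *
p,R,o=pose();print(o["time_s"],p,o["orientation"],o["qd"].round(3))
print(R[:,2])
d=wrist();im=d["pixels"];save(d,"w9")
h=cv2.cvtColor(im,cv2.COLOR_RGB2HSV);m=cv2.inRange(h,(18,130,215),(32,255,255))
b=[k for k in blobs(m,200)[0]];print([(k[1],k[2],onz(d,k[2],.068)) for k in b])
print(to([.5405,.0065,.036]))
E
```

```text
12.2 [ 0.54251049 -0.00909645  0.09335882] [-3.09139522  0.00526518  1.14461604] [ 0.008 -0.007  0.006 -0.008  0.     0.003  0.002]
[-0.047862    0.01595453 -0.99872653]
[([268, 196, 40, 41, 459], [294.0, 209.5], array([[0.53881714, 0.01421575, 0.068     ]]))]
[ 0.0135892  -0.00578247  0.05810264]
```

View pics/w9.png

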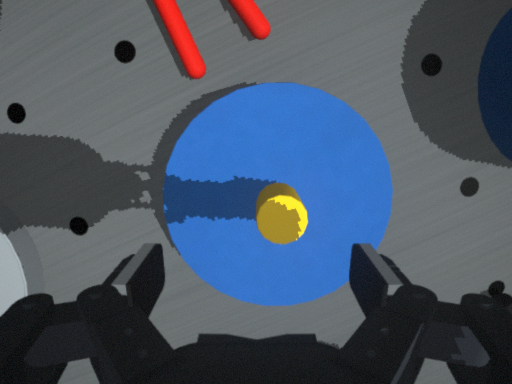

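The knob top circle is at (281,219). The lateral rows overshot by about 15 mm, so I'll correct sideways.

Emit:
{"name": "carry_out", "arguments": {"rows": [{"dx":0.003,"dy":-0.001,"dz":0,"turn":0,"jaw":0.085},{"dx":0.004,"dy":-0.0015,"dz":0,"turn":0,"jaw":0.085},{"dx":0.003,"dy":-0.001,"dz":0,"turn":0,"jaw":0.085},{"dx":0,"dy":0,"dz":0,"turn":0,"jaw":0.085},{"dx":0,"dy":0,"dz":0,"turn":0,"jaw":0.085}]}}

```text
time_s: 12.75
tcp_pos: [0.546, 0.0033, 0.0968]
orientation: [-3.097, 0.002, 1.146]
contact_force: [-0.2, 0.8, 0.9]
width: 0.994
```

```bash
python3 - <<'E'
from h import *
p,R,o=pose();print(o["time_s"],p,o["orientation"],o["qd"].round(3))
print(R[:,2],to([.5405,.0065,.036]))
d=wrist();im=d["pixels"];save(d,"w10",(180,120,200,150),3)
b=[k for k in blobs(mask(im,"yellow"),200)[0]];print([(k[1],k[2]) for k in b])
print(proj(d,[[.5415,.006,.068],[.5415,.006,.048]]))
E
```

```text
12.75 [0.54595235 0.00334034 0.09681707] [-3.09697194e+00  2.09172674e-03  1.14601391e+00] [-0.008 -0.004 -0.004 -0.001 -0.    -0.001 -0.003]
[-0.0415029   0.01647917 -0.99900248] [ 0.00075903 -0.00355098  0.06103476]
[([234, 185, 50, 60, 2274], [258.9, 215.0])]
[[259.59497334 220.80812569]
 [259.38552768 211.16200512]]
```

View pics/w10.png

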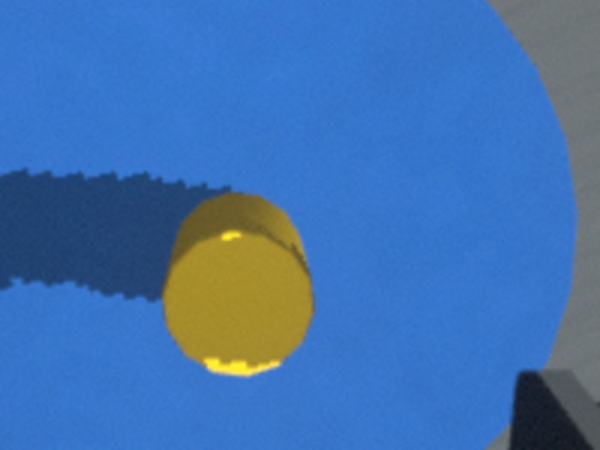

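The knob top is at (259.3,220.7), against a predicted (259.6,220.8), so the knob is at (0.5415, 0.006). Descending.

Emit:
{"name": "carry_out", "arguments": {"rows": [{"dx":0.0002,"dy":-0.0006,"dz":0.008,"turn":0,"jaw":0.085},{"dx":0.0002,"dy":-0.0006,"dz":0.014,"turn":0,"jaw":0.085},{"dx":0,"dy":-0.0006,"dz":0.014,"turn":0,"jaw":0.085},{"dx":0,"dy":-0.0006,"dz":0.013,"turn":0,"jaw":0.085},{"dx":0,"dy":-0.0006,"dz":0.006,"turn":0,"jaw":0.085},{"dx":0,"dy":0,"dz":0,"turn":0,"jaw":0.085}]}}

```text
time_s: 13.4
tcp_pos: [0.5406, 0.0056, 0.0384]
orientation: [-3.097, 0.002, 1.145]
contact_force: [-0.2, -0.9, 0.3]
width: 0.995
```

```bash
python3 - <<'E'
from h import *
p,R,o=pose();print(o["time_s"],p,o["orientation"],o["qd"].round(3),o["contact_force"])
print(R[:,2],to([.5405,.0065,.036]))
E
```

```text
13.4 [0.54055622 0.00556504 0.03835784] [-3.09699075e+00  2.37106387e-03  1.14529945e+00] [-0.001  0.003  0.002 -0.001  0.    -0.001 -0.001] [-0.19588031 -0.86794599  0.34665427]
[-0.04158919  0.01624688 -0.99900269] [ 0.00083397 -0.00033166  0.00237301]
```

Within 1 mm laterally, with the tips about 8 mm above the flange. Closing on the knob.

Emit:
{"name": "carry_out", "arguments": {"rows": [{"dx":0,"dy":0,"dz":0.001,"turn":0,"jaw":0.0},{"dx":0,"dy":0,"dz":0,"turn":0,"jaw":0.0},{"dx":0,"dy":0,"dz":0,"turn":0,"jaw":0.0},{"dx":0,"dy":0,"dz":0,"turn":0,"jaw":0.0},{"dx":0,"dy":0,"dz":0,"turn":0,"jaw":0.0},{"dx":0,"dy":0,"dz":0,"turn":0,"jaw":0.0}], "newtons": 80}}

```text
time_s: 14.0
tcp_pos: [0.5417, 0.0055, 0.0389]
orientation: [-3.099, 0.001, 1.145]
contact_force: [-0.4, -0.9, -2.8]
width: 0.332
```

```bash
python3 - <<'E'
from h import *
p,R,o=pose();print(o["time_s"],p,o["orientation"],o["qd"].round(3),o["contact_force"],o["width"])
d=wrist();save(d,"w11")
E
```

```text
14.0 [0.54170044 0.00548633 0.03888711] [-3.09945967e+00  1.15077999e-03  1.14505252e+00] [ 0.001 -0.002  0.002  0.001 -0.     0.001 -0.001] [-0.40270227 -0.87704614 -2.8233998 ] 0.33187480627135907
```

View pics/w11.png

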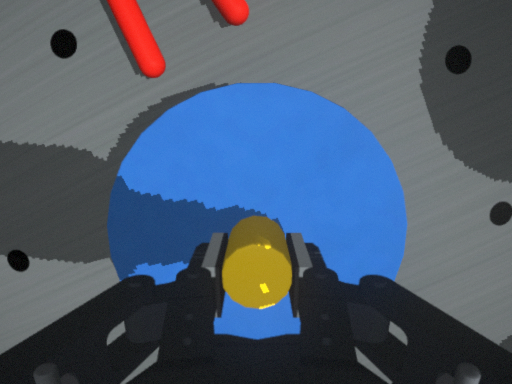

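Gripped, with a 28.3 mm opening on the 30 mm knob. Lifting by about 0.13 m.

Emit:
{"name": "carry_out", "arguments": {"rows": [{"dx":0,"dy":0,"dz":-0.008,"turn":0,"jaw":0.0},{"dx":0,"dy":-0.001,"dz":-0.02,"turn":0,"jaw":0.0},{"dx":0,"dy":-0.001,"dz":-0.025,"turn":0,"jaw":0.0},{"dx":0,"dy":-0.001,"dz":-0.025,"turn":0,"jaw":0.0},{"dx":0,"dy":-0.001,"dz":-0.025,"turn":0,"jaw":0.0},{"dx":0,"dy":0,"dz":-0.015,"turn":0,"jaw":0.0},{"dx":0,"dy":0,"dz":-0.007,"turn":0,"jaw":0.0},{"dx":0,"dy":0,"dz":0,"turn":0,"jaw":0.0}]}}

```text
time_s: 14.85
tcp_pos: [0.5408, 0.0048, 0.1696]
orientation: [-3.096, 0.003, 1.145]
contact_force: [0.3, -0.2, -2.4]
width: 0.328
```

```bash
python3 - <<'E'
from h import *
p,R,o=pose();print(o["time_s"],p,o["orientation"],o["qd"].round(3),o["contact_force"],o["width"])
print(to([.551,.246,.18]))
d=grab("side");save(d,"s6",(130,60,200,180),3)
E
```

```text
14.85 [0.54078481 0.00481502 0.16962867] [-3.09551506  0.00326238  1.14491989] [ 0.001 -0.002  0.001  0.012  0.003 -0.002 -0.   ] [ 0.26027518 -0.2229898  -2.37131993] 0.32790108272020974
[ 0.22382668 -0.09075086 -0.00692884]
```

View pics/s6.png

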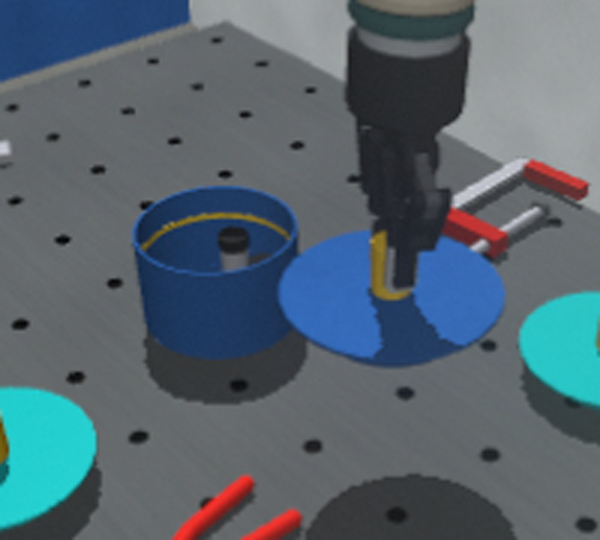

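The lid is off the table and clear of the rim. In the side crop the flange centre is at (390,295). Moving it over the tub at moderate speed.

Emit:
{"name": "carry_out", "arguments": {"rows": [{"dx":0.009,"dy":-0.0037,"dz":-0.001,"turn":0,"jaw":0.0},{"dx":0.018,"dy":-0.0075,"dz":-0.002,"turn":0,"jaw":0.0},{"dx":0.025,"dy":-0.01,"dz":-0.002,"turn":0,"jaw":0.0},{"dx":0.025,"dy":-0.01,"dz":-0.002,"turn":0,"jaw":0.0},{"dx":0.025,"dy":-0.01,"dz":-0.002,"turn":0,"jaw":0.0},{"dx":0.025,"dy":-0.01,"dz":-0.002,"turn":0,"jaw":0.0},{"dx":0.025,"dy":-0.01,"dz":-0.002,"turn":0,"jaw":0.0},{"dx":0.022,"dy":-0.009,"dz":-0.002,"turn":0,"jaw":0.0},{"dx":0.015,"dy":-0.006,"dz":-0.001,"turn":0,"jaw":0.0},{"dx":0.007,"dy":-0.003,"dz":0,"turn":0,"jaw":0.0},{"dx":0,"dy":0,"dz":0,"turn":0,"jaw":0.0}]}}

```text
time_s: 16.0
tcp_pos: [0.5413, 0.229, 0.1761]
orientation: [-3.075, 0.017, 1.147]
contact_force: [-0.1, 0.8, -3.4]
width: 0.329
```

```bash
python3 - <<'E'
from h import *
p,R,o=pose();print(o["time_s"],p,o["orientation"],o["qd"].round(3),o["contact_force"],o["width"])
print(R[:,2],to([.551,.246,.18]))
for n,c in(("side",(120,40,180,160)),("scene",(230,130,180,200))):
    d=grab(n);save(d,n+"7",c,3 if n=="side" else 2.8);np.save(n+"7.npy",d,allow_pickle=True)
E
```

```text
16.0 [0.54134418 0.2290132  0.17605635] [-3.07452147  0.01651223  1.14663476] [0.001 0.007 0.013 0.01  0.01  0.005 0.002] [-0.12845423  0.81377538 -3.43683395] 0.3288198627798167
[-0.06786192  0.01256844 -0.99761555] [ 0.01938765  0.00151926 -0.00437601]
```

View pics/side7.png

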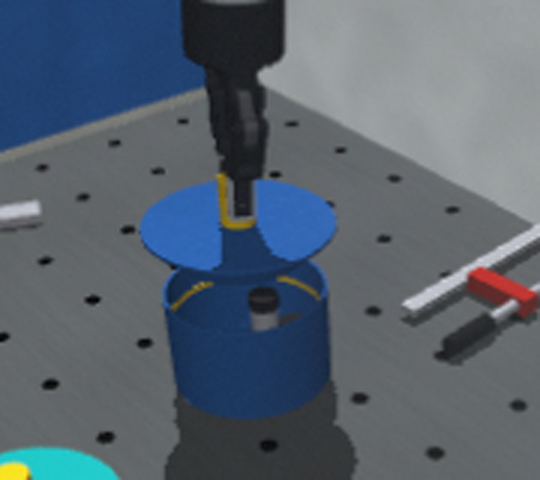

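View pics/scene7.png

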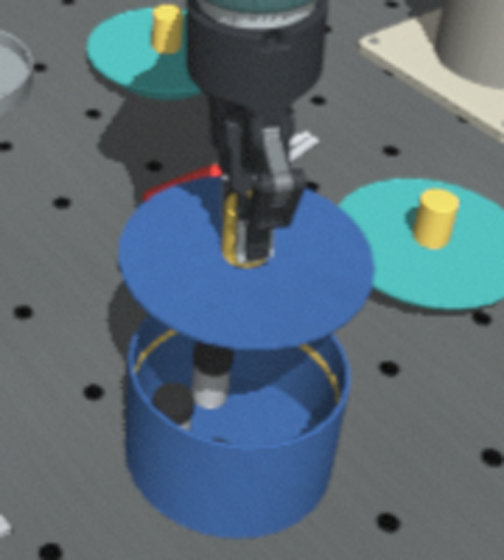

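The lid is over the tub, about 20 mm short in y, and the tool has tilted about 1.7° relative to the grasp. I'll work out the lid centre rigidly from the grasp pose.

```bash
cat >> h.py <<'E'
Rg=Ro.from_euler("xyz",[-3.0995,.0012,1.145]).as_matrix();pg=np.array([.5417,.0055,.0389])
TUB=np.array([.5508,.2463,0])
def lid():
    p,R,o=pose()
    q=lambda X:p+R@(Rg.T@(np.array(X)-pg))
    fl=q([.5415,.006,.024]);up=R@Rg.T@np.array([0,0,1.]);bot=q([.5415,.006,0])
    print("t",o["time_s"],"tcp",p.round(4),"rpy",o["orientation"].round(4),"F",o["contact_force"].round(1),"w",round(o["width"],3),"qd",np.abs(o["qd"]).max().round(3))
    print("flange under centre",fl.round(4),"up",up.round(4),"plug bottom",bot.round(4))
    print("tool move to home",(R.T@(TUB+[0,0,.09]-fl)).round(4))
E
python3 - <<'E'
from h import *
lid()
E
```

```text
t 16.1 tcp [0.5417 0.2268 0.1762] rpy [-3.0752  0.0176  1.1442] F [ 0.  -0.4 -2.7] w 0.329 qd 0.021
flange under centre [0.541  0.2272 0.1613] up [0.029  0.0049 0.9996] plug bottom [0.5403 0.2271 0.1373]
tool move to home [0.0227 0.0057 0.0707]
```

Emit:
{"name": "carry_out", "arguments": {"rows": [{"dx":0.003,"dy":0,"dz":0,"turn":0,"jaw":0.0},{"dx":0.005,"dy":0,"dz":0,"turn":0,"jaw":0.0},{"dx":0.005,"dy":0,"dz":0,"turn":0,"jaw":0.0},{"dx":0.003,"dy":0,"dz":0,"turn":0,"jaw":0.0},{"dx":0,"dy":0,"dz":0,"turn":0,"jaw":0.0},{"dx":0,"dy":0,"dz":0,"turn":0,"jaw":0.0}]}}

```text
time_s: 16.7
tcp_pos: [0.5503, 0.2372, 0.176]
orientation: [-3.077, 0.02, 1.137]
contact_force: [0.0, 1.2, -2.8]
width: 0.331
```

```bash
python3 - <<'E'
from h import *
lid()
E
```

```text
t 16.7 tcp [0.5503 0.2372 0.176 ] rpy [-3.0768  0.0199  1.137 ] F [ 0.   1.2 -2.8] w 0.331 qd 0.005
flange under centre [0.5497 0.2376 0.1611] up [0.0285 0.0075 0.9996] plug bottom [0.549  0.2375 0.1371]
tool move to home [0.0098 0.002  0.071 ]
```

Emit:
{"name": "carry_out", "arguments": {"rows": [{"dx":0.003,"dy":-0.0008,"dz":0,"turn":0,"jaw":0.0},{"dx":0.003,"dy":-0.001,"dz":0,"turn":0,"jaw":0.0},{"dx":0.002,"dy":-0.0008,"dz":0,"turn":0,"jaw":0.0},{"dx":0,"dy":0,"dz":0,"turn":0,"jaw":0.0},{"dx":0,"dy":0,"dz":0,"turn":0,"jaw":0.0}]}}

```text
time_s: 17.2
tcp_pos: [0.5511, 0.2464, 0.176]
orientation: [-3.076, 0.02, 1.137]
contact_force: [-0.6, 0.1, -2.8]
width: 0.333
```

```bash
python3 - <<'E'
from h import *
lid()
E
```

```text
t 17.2 tcp [0.5511 0.2464 0.176 ] rpy [-3.0765  0.0201  1.1373] F [-0.6  0.1 -2.8] w 0.333 qd 0.004
flange under centre [0.5505 0.2468 0.1611] up [0.0288 0.0075 0.9996] plug bottom [0.5498 0.2466 0.1371]
tool move to home [0.0011 0.0051 0.0709]
```

Emit:
{"name": "carry_out", "arguments": {"rows": [{"dx":0,"dy":0.0008,"dz":0.007,"turn":0,"jaw":0.0},{"dx":0,"dy":0.0008,"dz":0.012,"turn":0,"jaw":0.0},{"dx":0,"dy":0.0008,"dz":0.01,"turn":0,"jaw":0.0},{"dx":0,"dy":0.0005,"dz":0.005,"turn":0,"jaw":0.0},{"dx":0,"dy":0,"dz":0,"turn":0,"jaw":0.0},{"dx":0,"dy":0,"dz":0,"turn":0,"jaw":0.0}]}}

```text
time_s: 17.8
tcp_pos: [0.5507, 0.2445, 0.1375]
orientation: [-3.075, 0.022, 1.137]
contact_force: [-0.9, 0.3, -2.9]
width: 0.329
```

```bash
python3 - <<'E'
from h import *
lid()
for n,c in(("side",(130,60,150,140)),("scene",(240,170,150,170))):
    d=grab(n);save(d,n+"8",c,3.5);np.save(n+"8.npy",d,allow_pickle=True)
E
```

```text
t 17.8 tcp [0.5507 0.2445 0.1375] rpy [-3.075   0.0224  1.1368] F [-0.9  0.3 -2.9] w 0.329 qd 0.011
flange under centre [0.55   0.2449 0.1226] up [0.0312 0.009  0.9995] plug bottom [0.5492 0.2446 0.0986]
tool move to home [0.0024 0.0023 0.0325]
```

View pics/side8.png

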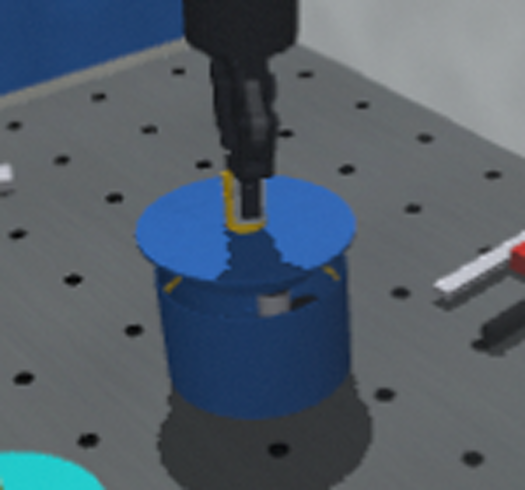

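View pics/scene8.png

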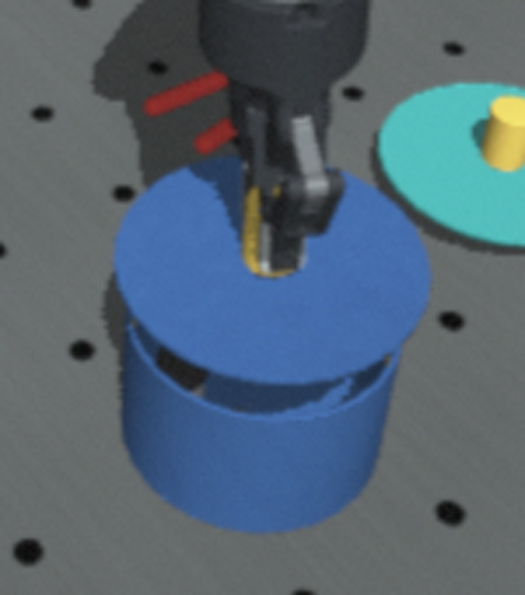

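The lid is centred over the tub with the plug just above the rim. I'll compare the predicted flange extremes with those seen: in the scene crop left (115,250), right (431,270) and front bottom (300,383); in the side crop left (136,228), right (356,222) and top (280,173).

```bash
python3 - <<'E'
from h import *
p,R,o=pose();q=lambda X:p+(R@(Rg.T@(np.array(X)-pg).T)).T
a=np.linspace(0,2*np.pi,361)
C=np.c_[.5415+.08*np.cos(a),.006+.08*np.sin(a),0*a+.028]
for n,c in(("side",(130,60)),("scene",(240,170))):
    d=np.load(n+"8.npy",allow_pickle=True).item()
    for nm,X in(("held",q(C)),):
        u=(proj(d,X)-c)*3.5
        print(n,nm,"L",u[u[:,0].argmin()].round(0),"R",u[u[:,0].argmax()].round(0),"T",u[u[:,1].argmin()].round(0),"B",u[u[:,1].argmax()].round(0))
E
```

```text
side held L [133. 229.] R [355. 221.] T [253. 171.] B [235. 279.]
scene held L [112. 252.] R [431. 273.] T [255. 149.] B [287. 377.]
```

The prediction agrees with the images to about 1 px. Lowering into the tub.

Emit:
{"name": "carry_out", "arguments": {"rows": [{"dx":0.0006,"dy":0.0004,"dz":0.005,"turn":0,"jaw":0.0},{"dx":0.0006,"dy":0.0006,"dz":0.007,"turn":0,"jaw":0.0},{"dx":0.0006,"dy":0.0006,"dz":0.006,"turn":0,"jaw":0.0},{"dx":0.0004,"dy":0.0004,"dz":0.003,"turn":0,"jaw":0.0},{"dx":0,"dy":0,"dz":0,"turn":0,"jaw":0.0},{"dx":0,"dy":0,"dz":0,"turn":0,"jaw":0.0}]}}

```text
time_s: 18.5
tcp_pos: [0.5528, 0.2464, 0.1155]
orientation: [-3.076, 0.021, 1.137]
contact_force: [0.6, -0.1, -2.7]
width: 0.333
```

```bash
python3 - <<'E'
from h import *
lid()
E
```

```text
t 18.5 tcp [0.5528 0.2464 0.1155] rpy [-3.0764  0.0206  1.1369] F [ 0.6 -0.1 -2.7] w 0.333 qd 0.006
flange under centre [0.5522 0.2468 0.1006] up [0.0292 0.0079 0.9995] plug bottom [0.5515 0.2466 0.0767]
tool move to home [-0.0008 -0.0003  0.0107]
```

Centred within 1 mm with 10.7 mm to go. Lowering in fine steps.

Emit:
{"name": "carry_out", "arguments": {"rows": [{"dx":-0.0002,"dy":0,"dz":0.003,"turn":0,"jaw":0.0},{"dx":-0.0002,"dy":0,"dz":0.003,"turn":0,"jaw":0.0},{"dx":0,"dy":0,"dz":0.003,"turn":0,"jaw":0.0},{"dx":0,"dy":0,"dz":0,"turn":0,"jaw":0.0},{"dx":0,"dy":0,"dz":0,"turn":0,"jaw":0.0}]}}

```text
time_s: 19.0
tcp_pos: [0.5525, 0.2463, 0.1066]
orientation: [-3.077, 0.02, 1.137]
contact_force: [-0.8, 0.3, -2.5]
width: 0.331
```

```bash
python3 - <<'E'
from h import *
lid()
E
```

```text
t 19.0 tcp [0.5525 0.2463 0.1066] rpy [-3.0774  0.0195  1.1369] F [-0.8  0.3 -2.5] w 0.331 qd 0.001
flange under centre [0.5519 0.2467 0.0917] up [0.0277 0.0073 0.9996] plug bottom [0.5512 0.2465 0.0677]
tool move to home [-0.0008 -0.0007  0.0018]
```

Emit:
{"name": "carry_out", "arguments": {"rows": [{"dx":0,"dy":0,"dz":0.002,"turn":0,"jaw":0.0},{"dx":0,"dy":0,"dz":0.002,"turn":0,"jaw":0.0}]}}

```text
time_s: 19.2
tcp_pos: [0.5521, 0.2463, 0.1053]
orientation: [-3.077, 0.019, 1.137]
contact_force: [-6.6, -4.3, 16.8]
width: 0.332
```

```bash
python3 - <<'E'
from h import *
lid()
E
```

```text
t 19.2 tcp [0.5521 0.2463 0.1053] rpy [-3.0773  0.0189  1.1366] F [-6.6 -4.3 16.8] w 0.332 qd 0.014
flange under centre [0.5515 0.2467 0.0904] up [0.0276 0.0067 0.9996] plug bottom [0.5509 0.2466 0.0664]
tool move to home [-0.0007 -0.0005  0.0004]
```

Contact is at 17 N with the flange at rim height. I'll relax, then open gradually so the lid settles level.

Emit:
{"name": "carry_out", "arguments": {"rows": [{"dx":0,"dy":0,"dz":0,"turn":0,"jaw":0.0},{"dx":0,"dy":0,"dz":0,"turn":0,"jaw":0.031},{"dx":0,"dy":0,"dz":0,"turn":0,"jaw":0.034},{"dx":0,"dy":0,"dz":0,"turn":0,"jaw":0.04},{"dx":0,"dy":0,"dz":0,"turn":0,"jaw":0.055},{"dx":0,"dy":0,"dz":0,"turn":0,"jaw":0.075},{"dx":0,"dy":0,"dz":0,"turn":0,"jaw":0.085},{"dx":0,"dy":0,"dz":0,"turn":0,"jaw":0.085}], "newtons": 20}}

```text
time_s: 20.0
tcp_pos: [0.5536, 0.2469, 0.1068]
orientation: [-3.08, 0.016, 1.136]
contact_force: [-0.1, 0.1, 0.2]
width: 0.995
```

```bash
python3 - <<'E'
from h import *
lid()
d=wrist();save(d,"w12")
d=grab("side");save(d,"side9",(130,60,150,140),3.5)
E
```

```text
t 20.0 tcp [0.5536 0.2469 0.1068] rpy [-3.0798  0.0159  1.1365] F [-0.1  0.1  0.2] w 0.995 qd 0.001
flange under centre [0.5531 0.2474 0.0919] up [0.0241 0.0051 0.9997] plug bottom [0.5525 0.2472 0.0679]
tool move to home [-0.0019 -0.0015  0.0021]
```

View pics/w12.png

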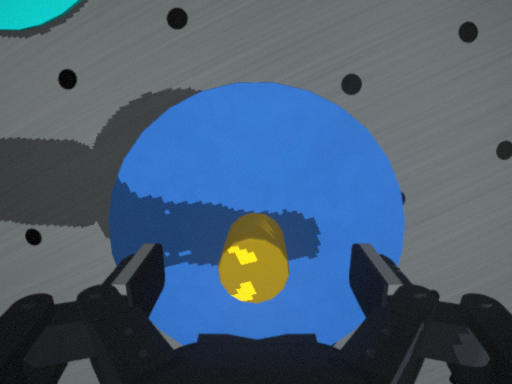

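View pics/side9.png

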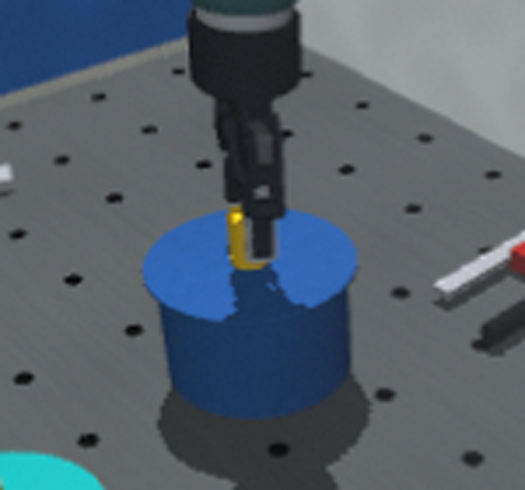

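The lid sits on the tub, and the fingers are open and clear of the knob at (254,260). Retreating up and away to inspect it.

Emit:
{"name": "carry_out", "arguments": {"rows": [{"dx":0,"dy":-0.0005,"dz":-0.008,"turn":0,"jaw":0.085},{"dx":0,"dy":-0.001,"dz":-0.02,"turn":0,"jaw":0.085},{"dx":0,"dy":-0.0015,"dz":-0.025,"turn":0,"jaw":0.085},{"dx":0,"dy":-0.0015,"dz":-0.025,"turn":0,"jaw":0.085},{"dx":0,"dy":-0.001,"dz":-0.025,"turn":0,"jaw":0.085},{"dx":0,"dy":0,"dz":-0.015,"turn":0,"jaw":0.085},{"dx":0,"dy":0,"dz":-0.008,"turn":0,"jaw":0.085},{"dx":0,"dy":0,"dz":0,"turn":0,"jaw":0.085},{"dx":0,"dy":0,"dz":0,"turn":0,"jaw":0.085}]}}

```text
time_s: 21.0
tcp_pos: [0.5562, 0.2476, 0.2407]
orientation: [-3.08, 0.016, 1.136]
contact_force: [0.7, -0.2, -0.5]
width: 0.995
```

```bash
python3 - <<'E'
from h import *
p,R,o=pose();print(o["time_s"],p,o["contact_force"])
a=np.linspace(0,2*np.pi,361)
ds={}
for n,c in(("side",(130,60,150,140)),("scene",(240,170,150,170))):
    d=grab(n);ds[n]=d;save(d,n+"10",c,3.5);save(d,n+"full")
    print(n,[(k[1],k[2]) for k in blobs(mask(d["pixels"],"yellow"))[0]])
    for nm,r,z in(("flange top home",.08,.094),("flange 3mm high",.08,.097)):
        u=(proj(d,np.c_[.5515+r*np.cos(a),.2465+r*np.sin(a),0*a+z])-c[:2])*3.5
        print(n,nm,"L",u[u[:,0].argmin()].round(0),"R",u[u[:,0].argmax()].round(0),"T",u[u[:,1].argmin()].round(0),"B",u[u[:,1].argmax()].round(0))
E
```

```text
21.0 [0.55618813 0.24762044 0.24066233] [ 0.68250885 -0.20170145 -0.51193921]
side [([195, 118, 11, 19, 184], [200.4, 127.0]), ([330, 160, 12, 18, 179], [335.3, 168.3]), ([117, 195, 16, 20, 239], [124.5, 204.4]), ([215, 296, 17, 27, 377], [222.9, 308.8])]
side flange top home L [140. 268.] R [356. 257.] T [259. 205.] B [237. 320.]
side flange 3mm high L [139. 265.] R [356. 254.] T [259. 202.] B [236. 317.]
scene [([285, 132, 9, 16, 132], [289.2, 139.7]), ([378, 198, 15, 20, 215], [385.1, 207.5]), ([146, 216, 15, 21, 239], [153.1, 225.9]), ([308, 237, 17, 26, 347], [316.1, 249.1])]
scene flange top home L [110. 297.] R [420. 324.] T [248. 198.] B [282. 423.]
scene flange 3mm high L [110. 293.] R [421. 320.] T [249. 194.] B [283. 419.]
```

View pics/side10.png

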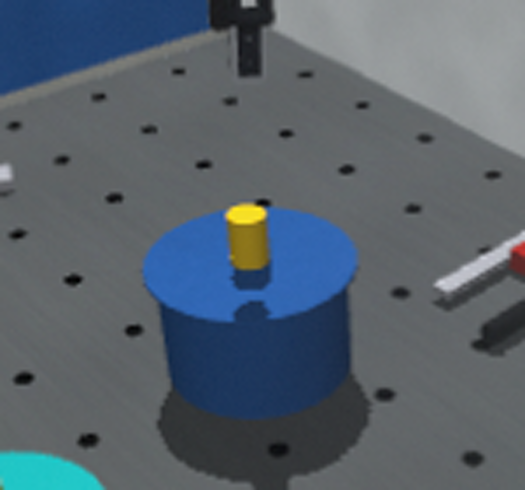

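View pics/scene10.png

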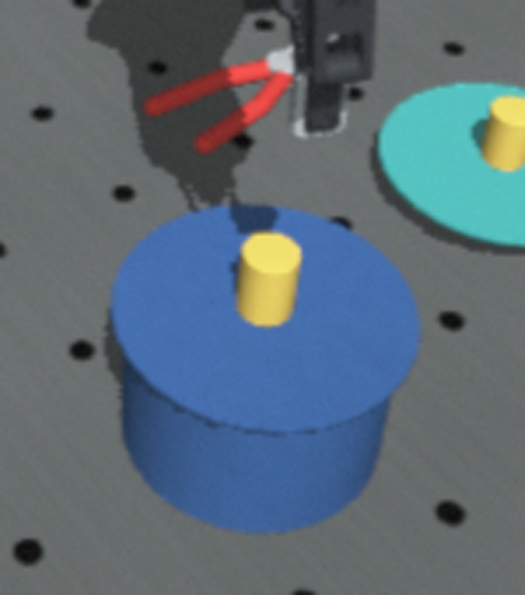

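View pics/scenefull.png

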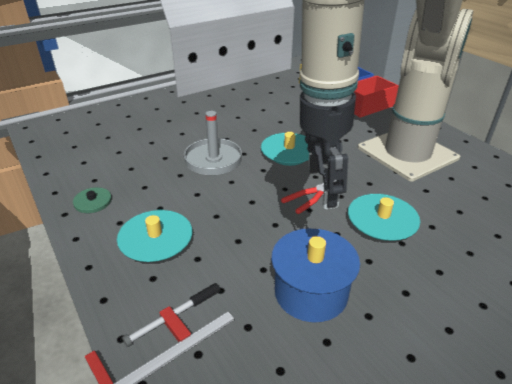

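The riser stands upright in the dish at (212,135) in the scene view, and the lid sits on the tub with its knob at (316,249). I'll measure the lid's height, centring and level from the knob and flange in both views.

```bash
python3 - <<'E'
from h import *
S=grab("scene");D=grab("side")
print("knob",tri(S,(316.1,249.1),D,(200.4,127.0)))
sc=lambda u:(240+u[0]/3.5-.36,170+u[1]/3.5-.36); sd=lambda u:(130+u[0]/3.5-.36,60+u[1]/3.5-.36)
print("knob top",tri(S,sc((271,253)),D,sd((247,214))),"expect z .134")
# flange level: fit ellipse on flange outlines, plane at z and compare per-view radius/roundness
for n,d,seed in(("scene",S,(300,270)),("side",D,(190,140))):
    h=cv2.cvtColor(d["pixels"],cv2.COLOR_RGB2HSV)
    v=[h[int(y),int(x)].tolist() for x,y in((seed),)];print(n,v)
    bm,l=blobs(mask(d["pixels"],"blue"),800)
    for x in bm:
        if abs(x[2][0]-(313 if n=="scene" else 203))<10:
            c=max(cv2.findContours((l==x[0]).astype(np.uint8),0,1)[0],key=len)[:,0].astype(float)
            # upper part of outline = flange edge
            ext=c[c[:,0].argmin()],c[c[:,0].argmax()]
            yl=min(ext[0][1],ext[1][1]);up=c[c[:,1]<=max(e[1] for e in ext)]
            P=onz(d,up,.094);print(n,"ext",ext,"circle at z=.094",circfit(P),"resid std",np.std(np.linalg.norm(P[:,:2]-circfit(P)[0],axis=1)))
# riser upright
for n,d in(("scene",S),("side",D)):
    save(d,n+"r",(175,95,80,85) if n=="scene" else (275,200,120,150),6 if n=="scene" else 4)
E
```

```text
knob (array([0.55285819, 0.24780342, 0.11408531]), np.float64(0.0004162158674030398))
knob top (array([0.5534771 , 0.2478248 , 0.13214357]), np.float64(0.000619612634416328)) expect z .134
scene [[108, 157, 174]]
scene ext (array([272., 254.]), array([359., 264.])) circle at z=.094 (array([0.55440937, 0.24928157]), np.float64(0.07772802808220705)) resid std 0.0013073162523457918
side [[108, 187, 179]]
side ext (array([171., 134.]), array([231., 136.])) circle at z=.094 (array([0.5640987 , 0.26100517]), np.float64(0.05779061239297252)) resid std 0.020483401798053073
```

View pics/sider.png

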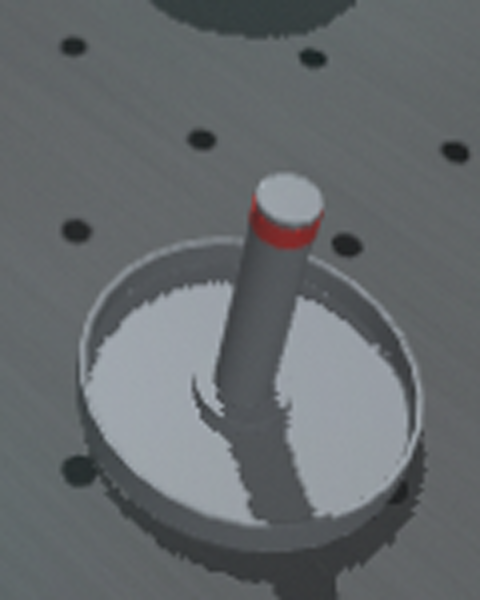

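View pics/scener.png

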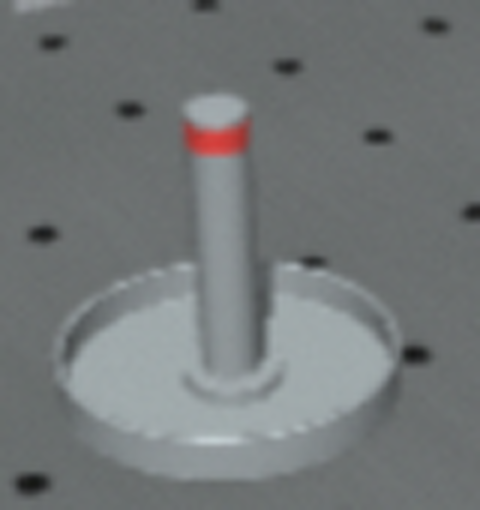

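The knob centre measures z = 0.1141, against 0.114 when home. It lies within about 1 mm of the tub centre measured from the same cameras (0.552, 0.248). The riser stands upright mid-dish in both views, and the robot touches nothing. Handing in.

```bash
python3 - <<'E'
from bench import ctrl
print(ctrl.get_obs()["time_s"]);print(ctrl.close_job())
E
```

```text
21.2
the job is handed in; nothing more can be done
None
```

The riser is out of the tub and standing upright at the centre of the dish. The blue lid is home on the tub and released. I handed in at 21.2 s, and the highest wrist force I read was about 19 N, when the lid touched the rim.

- **Lid height and centring:** the knob centre triangulates to z = 0.1141 m, against 0.114 m when home. It is about 1 mm from the tub centre measured by the same two cameras.
- **Level:** the knob top and centre line up to within about 1 mm, and the scene view's flange outline fits a level circle of radius 77.7 mm (nominal 80). No gap shows at the rim.
- **Riser:** both outside views show it upright on the dish floor, clear of the wall.
- **Checks that disagreed:**
  - The side-view flange circle fit failed: radius 58 mm with large scatter. I didn't chase it down, and by eye the flange sits where predicted for home.
  - The hand-picked knob top came out 2 mm low.
  - The scene and side cameras differ by up to about 7 mm when cast onto a plane, so I used wrist or averaged positions.
- **Arm behaviour:** the tool picked up 2–4° of tilt over the moves, so the lid was about 1.7° off level on first contact. It settled level when released.

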